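# Try a paper drill's taper in its spindle sleeve, then drift it out

### The job

Prove the fit of the reground paper drill with the brass collar in the spindle sleeve clamped on the bench: feel its flat tang into the sleeve and wring the taper home with a twisting push until the collar is right down on the rim, never leaning on it with more than about 20 N or the sleeve slips down in its clamp, then let go of it. With your hands off the drill, drive the drift wedge through the sleeve's slot until the drill is freed and stands about 7 mm proud, then lift it out and stand it fully back down in the empty hole of the wooden block. The drift may stay in the slot; leave the spare drill, the eyepiece and the wax tin where they are.

Things in the scene. Friction and masses are not known exactly. Their poses are not given: they have to be found in the camera images.
- drill_collar (a point): Centre of the brass collar of the paper drill (steel, 250 g), which stands tang down in one hole of the block. Collar 20 mm tall, 36 mm across, with two upright flats 28 mm apart facing the drill's x axis both ways: grip here. On it a tube 15 mm across, 38 mm tall. z is up; a half turn about z makes no difference.
- drill_seat (a point): Same axes; point on the drill's axis on the collar's underside, 10 mm below drill_collar. Below it the tapered shank: 50 mm long, 24 mm across at the collar, 18 mm at its foot; then a flat tang 20 mm long, 16 mm wide along y, 7 mm thick along x (parallel to the flats), bevelled to 10 mm wide at its end 70 mm below this point.
- sleeve_mouth (a point): Centre of the sleeve's mouth, on its flat top rim, 122.5 mm above the bench. Steel sleeve 40 mm across, upright, stiffly held; bore 24 mm at the mouth, tapering to 18 mm at an inner floor 52.5 mm down, cut by the slot. Turned wrong, the tang stops on that floor, collar 17.5 mm above the rim; turned right within some 9 degrees it drops on, and the taper starts to grip with the collar 7 mm above the rim.
- slot_bottom (a point): Point on the sleeve's axis on the bottom of the slot, 40 mm above the bench. The slot is 9.5 mm wide, runs level right through the sleeve and is open outside from 40 to 70 mm above the bench. Wringing: a straight push of 20 N stops about 3 mm short; turned to and fro in the tang's play (9 degrees each way) while pushed with 10 to 18 N, the drill goes home to the rim. It then holds against a pull of some 30 N.
- stand: Green clamp stand, base 130 x 110 x 15 mm along x and y, fixed; clamp ring 52 mm across, 37 mm high. It only nips the sleeve: leaned on with over 23 N the sleeve slips down and stays down. Origin on the bench under the sleeve's axis, z up. The slot runs roughly along y, but the sleeve is clamped turned by up to 22 degrees either way; that angle is not measured: see it, or feel it with the tang.
- drift_tail (a point): Where to hold the drift: half-way up its tail, 13 mm from the tail end. Dark steel wedge bar lying on edge, 160 mm long, 6 mm thick, 130 to 180 g, x towards its nose, z up. Underside straight and level; 8 mm tall at the nose, rising 0.15 mm per mm to 24.5 mm at 110 mm from the nose; the last 50 mm are 24.5 mm tall. Blade, tang and slot are oiled.
- drift_nose (a point): Lower front corner of the drift's nose, 147 mm ahead of drift_tail and 12.25 mm below it, same axes. Driven from the robot's right along the slot's bottom, it first lifts the tang (end 12.5 mm above the slot's bottom when the drill is home) with the nose 25 mm past the sleeve's axis, taking 8 to 20 N; at 78 mm past, the drill is some 8 mm up and loose, and the drift lies balanced in the slot.
- rest: Wooden rest on the bench, 110 x 75 x 30 mm along x and y, with a groove along x between cheeks 8 mm high in which the drift lies on edge, its underside 30 mm above the bench. The cheeks end 54 mm short of the drift's tail end, which overhangs the rest by 25 mm. Origin at the centre of its underside.
- block: Wooden tool block, 75 x 150 x 78 mm along x, y, z, fixed, with two upright through holes 27 mm across in a row along y, one with the brass-collared drill, one with the spare drill; a drill's collar rests on the block's top. Origin at the centre of its underside.
- block_hole0 (a point): Centre of the mouth of one hole, on the block's top, 36 mm towards -y of its middle.
- block_hole1 (a point): Centre of the mouth of the other hole, 36 mm towards +y of the block's middle.
- spare_collar (a point): Centre of the black collar of the spare drill in the other hole: same collar and shank, its tube 10 mm across and 32 mm tall. Leave it alone.
- loupe_mid (a point): Middle of a black eyepiece standing on the bench, 46 mm across and 46 mm tall. Leave it alone.
- tin_center (a point): Centre of a flat aluminium wax tin, 60 mm across and 22 mm tall. Leave it alone.
Mind the look-alikes: they are no part of the job. What is shaped like the stand but red is not meant.

How it is judged (in metres and radians):
On the way, in this order (a step that is already met when the one before it is completed fails the run):
1. the drill is wrung home in the sleeve, its collar within 1.5 mm of the rim, and let go (z of drill_seat in the frame of sleeve_mouth between -0.003 and 0.0015 m and horizontal distance between drill_seat and sleeve_mouth below 0.004 m and contact force between the fingers and drill below 0.1 N), for 0.3 s.
2. driven out by the drift with the fingers off the drill, the drill stands more than 6 mm proud of the rim (z of drill_seat in the frame of sleeve_mouth between 0.006 and 0.0135 m and horizontal distance between drill_seat and sleeve_mouth below 0.004 m and contact force between the fingers and drill below 0.1 N and contact force between drift and drill above 0.2 N), for 0.2 s.
At the end, for the whole second after the job is handed in: the brass-collared drill stands at rest and released in a hole of the block, its collar down on the wood within 3 mm, upright within 3.5 degrees and within 4 mm of the hole's centre; the spare drill, eyepiece and tin have not been moved by more than 15 mm ((horizontal distance between drill_seat and block_hole0 below 0.004 m or horizontal distance between drill_seat and block_hole1 below 0.004 m) and z of drill_seat in the frame of block between 0.075 and 0.081 m and angle between drill_seat's own z axis and vertical below 0.06 rad and linear speed of drill below 0.02 m/s); the robot touches nothing.
It fails at once if the sleeve is pushed down through its clamp by more than 2 mm (distance of sleeve_mouth from where it was at the start of the episode above 0.002 m).
It fails at once if the spare drill is disturbed (moved more than 15 mm) (distance of spare_collar from where it was at the start of the episode above 0.015 m).
It fails at once if the eyepiece is disturbed (moved more than 15 mm) (distance of loupe_mid from where it was at the start of the episode above 0.015 m).
It fails at once if the tin is disturbed (moved more than 15 mm) (distance of tin_center from where it was at the start of the episode above 0.015 m).
It also fails if it takes over 72 s, if anything falls off the work surface, if the arm or the gripper's body presses on something with over 40 N, if the wrist force passes 120 N, or if a joint passes its speed limit or range.

### The arm

A 6-joint arm with a two-finger parallel gripper is mounted at the origin on the work surface. World frame = base frame: x ahead of the robot, y to its left, z up, the work surface at z = 0. Lengths are in mm, angles in rad, forces in N, time in s.
With the tool pointing down it reaches from about 350 to 800 mm from the base axis. Payload 7.3 kg.
Tool frame: the origin (TCP) lies midway between the tips of the shut fingers; the grasp point (between the pads) lies 19 mm behind it; z points along the fingers, y is the direction in which the jaws open and shut (so a half turn about z gives the same grasp; the last joint's range is limited). The gripper opens to 85 mm and grips with 20 to 120 N. Pads are 22 mm wide; open, the fingers measure 114 mm over their backs; the gripper's body (76 mm by 85 mm) begins 54 mm behind the grasp point. The pads swing forward as they close: fully open they stand 13 mm farther back than shut.
Start: joints at [-1.436, 0.342, 1.524, -0, 1.275, -0.146], TCP at [145.512, -504.451, 231.322] pointing down, gripper open.
Joint ranges: [-2.53, 2.53], [-0.77, 2.02], [0.04, 2.7], [-1, 4.14], [0.28, 2.66], [-3.11, 3.11]. Speed limits (rad/s): [2.57, 2.57, 3.14, 3.14, 3.14, 3.14].

### API

Orientations are given as a rotation vector (axis times angle).
In Python, from plant import sense, get_image, ctrl gives the robot as it stands. The module is installed in compiled form; this text tells all that it offers.
- The arm moves only by the tool step_arm, never from a script. Its argument "targets" is a list that holds one entry, the list of rows, each a list of 7 numbers: the shift along the tool's x, y, z in mm, then the turn, a rotation vector about the tool's x, y, z in rad, then the gripper command: -1 is fully open, 1 is shut, values between are in proportion. In form: [[[dx, dy, dz, ax, ay, az, jaw], ...]]. A call has 1 to 20 rows; each row is the pose to reach, as a shift and turn from the pose commanded when the call began, along the tool's axes at that moment; what a row does not reach only later rows make up. A row lasts 1/8 s, in which the tool goes at most 62.5 mm and 10.7 degrees, less where a joint would pass 70% of its speed; a pose out of reach is approached as far as the arm can. A call with a gripper value outside its range is refused whole. The fingers move at their own pace and stop on an object; "newtons" is the grip in N (left out, the last holds). Time passes only in rows, so rows that repeat a pose let the fingers close. It gives the time, the measured TCP pose, the force and the opening at its end, in the units of the state.
- sense(): the state, without advancing time (a new reading comes with each control period).
- get_image(name): name is "scene" or "top" or "wrist"; returns a dict with "pixels" (420x560x3 uint8, blue, green, red), "fx", "fy", "cx", "cy" (pixels), "T" (4x4, takes a point from camera to world coordinates). Camera axes: x right, y up, looking along -z (the intrinsics and any distortion apply to the point x, -y, -z); pixel columns grow to the right and rows downward; lengths in mm; the calibration is good to about 2 mm. The wrist camera is an equidistant fisheye: a pixel r from the principal point sees the ray r / f radians off the axis. A picture is of the moment at which its call begins. There is no depth.
- ctrl.sign_off(): hands the job in, once; it reports no verdict.
The state is a dict: "clock": time; "q": joint angles; "joint_velocities": joint speeds; "joint_efforts": joint torques, N m; "position": TCP position; "tcp_rot": TCP orientation; "wrist_force": force on the tool from outside, world axes, zero at the start; "wrist_torque": the same for the moment, N m; "width": opening from 0.0 (shut) to 1.0 (fully open).
Only numpy, scipy, OpenCV 4.12 (cv2) and the standard library are available. Lean on these libraries where they do the work, as an engineer would, in place of code of your own. Each camera call takes 0.05 s, during which the arm holds its last target.

## Working session

There is one attempt and no reset: what is moved stays moved. The work goes in short steps, Python scripts to look and compute and a tool call to move; the robot and the scene stay as the last step left them, time stands still between calls to the robot, and variables do not carry over. Pictures are saved under pics/ and viewed, and the job is handed in when it is done.

Besides the shell and the picture viewer there is one more tool, called by a JSON object that holds its "op" and its "data", one argument or row to a line. step_arm: Moves the arm, as the interface text tells. Its arguments: {"type":"object","properties":{"targets":{"type":"array"},"newtons":{"type":"number"}},"required":["targets"]}

```bash
mkdir -p pics; cat > h.py <<'E'
import numpy as np, cv2
from plant import sense, get_image, ctrl
from scipy.spatial.transform import Rotation as R
np.set_printoptions(precision=4,suppress=True)
def snap(n,f):
    g=get_image(n); cv2.imwrite(f'pics/{f}.png',g['pixels']); np.savez(f'pics/{f}.npz',**g); return g
def load(f): return dict(np.load(f'pics/{f}.npz'))
def crop(f,u0,v0,w,h,s,out):
    g=load(f)['pixels'][v0:v0+h,u0:u0+w]; cv2.imwrite(f'pics/{out}.png',cv2.resize(g,None,fx=s,fy=s,interpolation=cv2.INTER_CUBIC))
def ray(g,u,v,fish=False):
    a=(u-g['cx'])/g['fx']; b=(v-g['cy'])/g['fy']
    if fish:
        r=np.hypot(a,b); k=np.sin(r)/r if r>1e-9 else 1; d=np.array([a*k,-b*k,-np.cos(r)])
    else: d=np.array([a,-b,-1.])
    T=g['T']; return T[:3,3],T[:3,:3]@d
def atz(g,u,v,z,fish=False):
    o,d=ray(g,u,v,fish); return o+d*(z-o[2])/d[2]
def proj(g,p,fish=False):
    T=g['T']; c=T[:3,:3].T@(np.array(p,float)-T[:3,3]); x,y,z=c[0],-c[1],-c[2]
    if fish:
        r=np.hypot(x,y); th=np.arctan2(r,z); k=th/r if r>1e-9 else 0
        return np.array([g['cx']+g['fx']*x*k,g['cy']+g['fy']*y*k])
    return np.array([g['cx']+g['fx']*x/z,g['cy']+g['fy']*y/z])
def st():
    s=sense(); print('t',s['clock'],'p',np.array(s['position']),'rv',np.array(s['tcp_rot']),'F',np.array(s['wrist_force']),'M',np.array(s['wrist_torque']),'w',s['width'],'q',np.array(s['q'])); return s
E
python3 - <<'E'
from h import *
s=st()
for n in('scene','top','wrist'):
    g=snap(n,n+'0'); print(n,g['fx'],g['fy'],g['cx'],g['cy'],g['T'])
print(sense()['tcp_rot'])
E
```

```text
t 0.0 p [ 145.461  -504.0305  230.6241] rv [-3.1091 -0.4394 -0.    ] F [-0.6713  0.5521  0.356 ] M [0.0468 0.0178 0.0431] w 0.9984642579904297 q [-1.436   0.3427  1.525  -0.      1.2754 -0.146 ]
scene 389.83477524805465 389.83477524805465 287.2595179427979 202.14692971649018 [[  -0.691    -0.4441    0.5704 1031.6402]
 [   0.7229   -0.4241    0.5456  444.0496]
 [  -0.0004    0.7893    0.614   650.2516]
 [   0.        0.        0.        1.    ]]
top 387.240250018224 387.240250018224 284.593115674261 209.39437159216936 [[ -0.0107   0.9838  -0.1792 403.1108]
 [ -0.9998  -0.013   -0.0117 -44.0205]
 [ -0.0138   0.179    0.9837 883.0997]
 [  0.       0.       0.       1.    ]]
wrist 325.19226210127806 325.19226210127806 272.66092108103544 207.82337751829598 [[   0.2775    0.9177    0.2842  218.0033]
 [  -0.9607    0.2654    0.0812 -483.3784]
 [  -0.0009   -0.2955    0.9553  372.7556]
 [   0.        0.        0.        1.    ]]
[-3.1096 -0.4395  0.    ]
```

View pics/scene0.png

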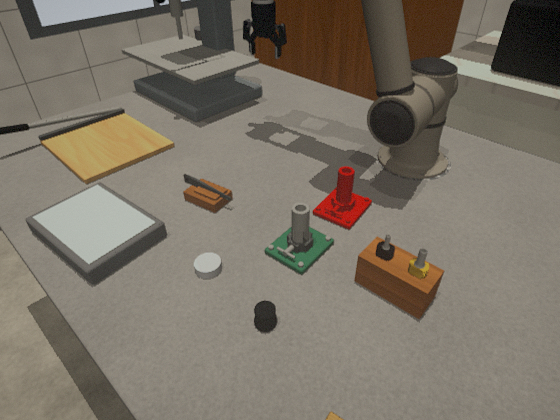

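View pics/top0.png

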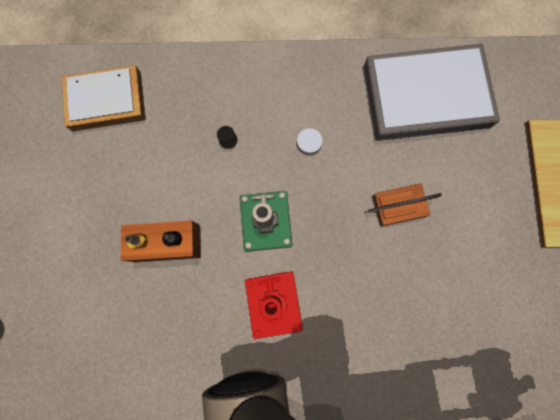

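View pics/wrist0.png

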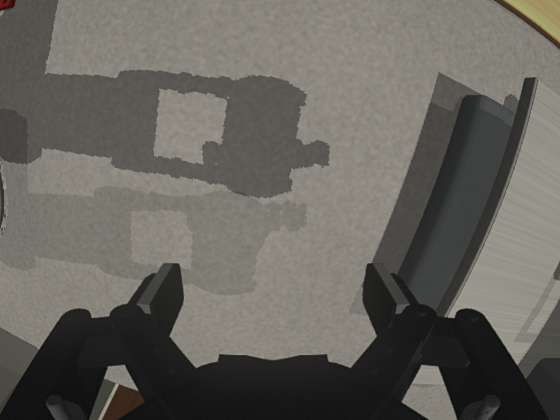

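The scene view shows the green stand with the sleeve at (300,225), the red look-alike at (345,195), the block with the brass drill at (419,265) and the black spare at (385,250), the drift on its rest at (208,190), the tin at (208,265) and the loupe at (265,315). In the top view, left is +y: brass (136,240), black spare (172,238), green stand (263,212), red stand (273,305).

What could be mistaken (top view): brass collar (136,240) against black spare (172,238), and green stand (265,220) against red (273,305). I choose brass and green, and will check them in close crops.

```bash
python3 - <<'E'
from h import *
crop('top0',110,190,200,80,4,'c1')
crop('top0',225,180,80,75,8,'c2')
crop('top0',355,170,100,70,8,'c3')
crop('scene0',345,225,110,90,7,'c4')
crop('scene0',255,160,130,115,6,'c5')
crop('scene0',175,165,70,60,10,'c6')
E
```

```text
(no output)
```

View pics/c1.png

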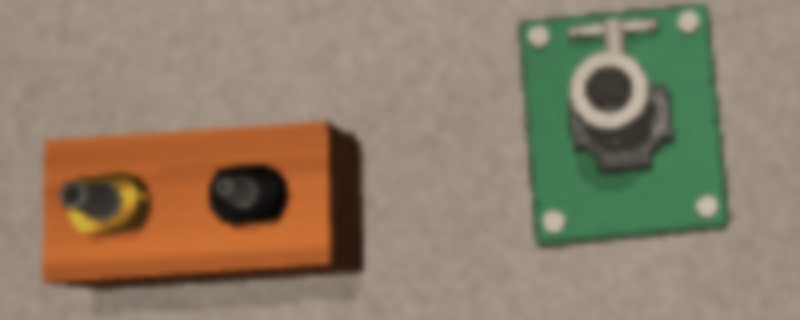

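View pics/c2.png

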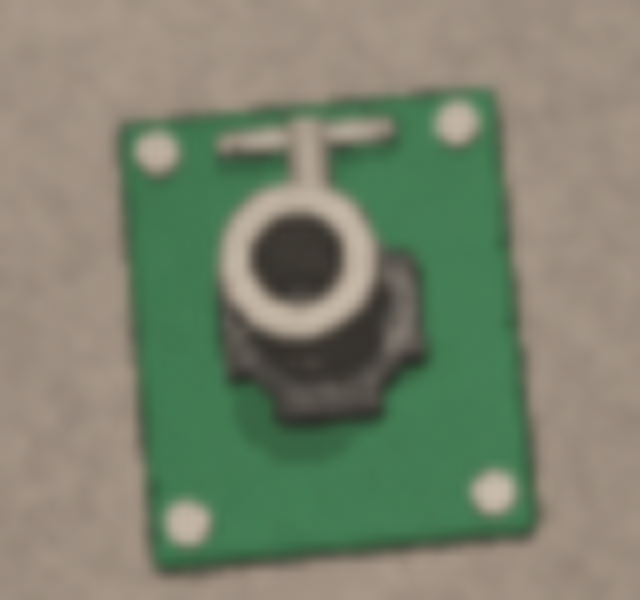

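View pics/c3.png

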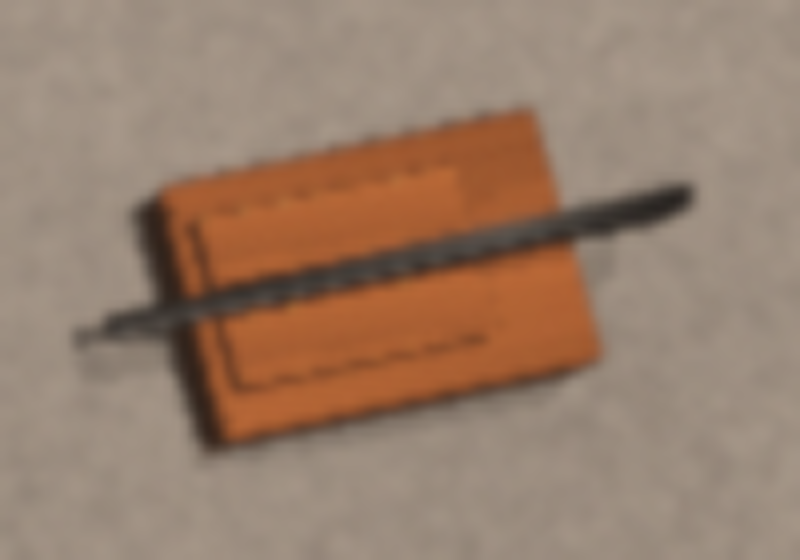

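View pics/c4.png

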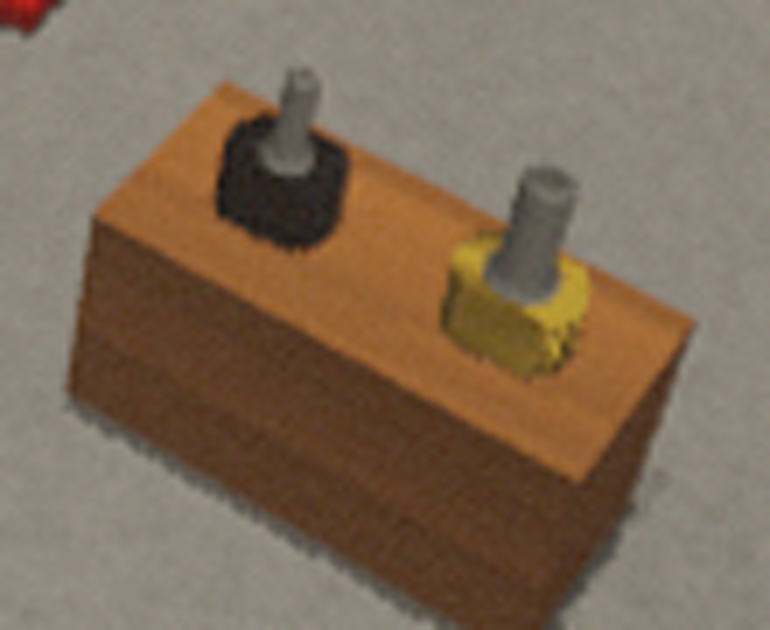

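View pics/c5.png

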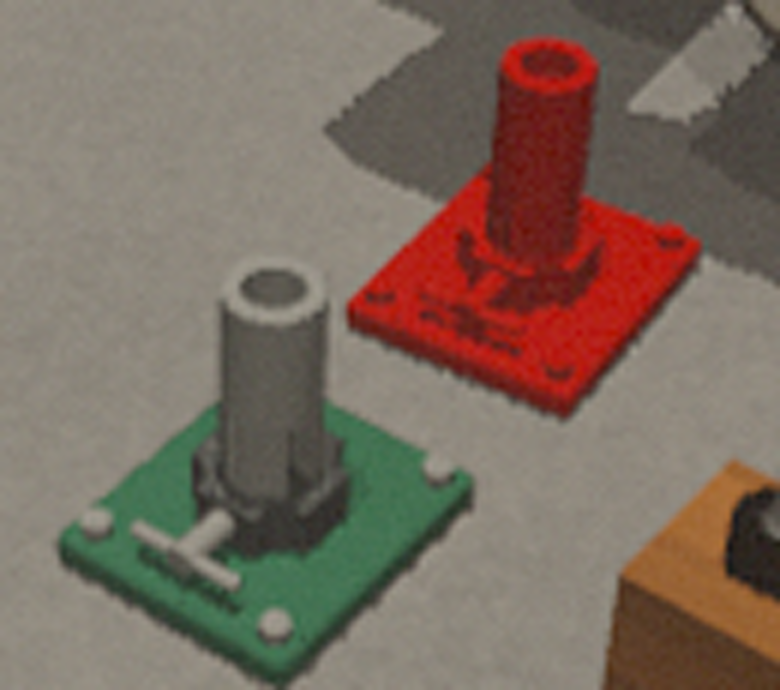

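View pics/c6.png

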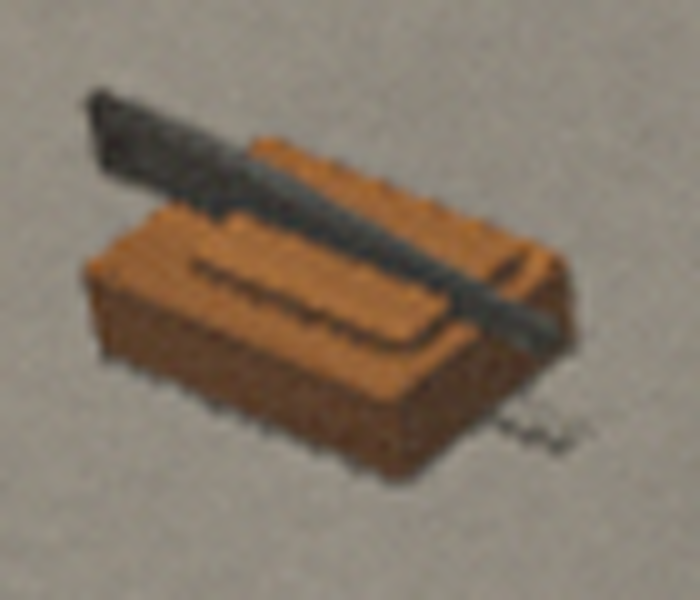

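```bash
python3 - <<'E'
from h import *
t=load('top0');s=load('scene0')
def T(n,u,v,s_,u0,v0,z,g=t):
    p=atz(g,u/s_+u0,v/s_+v0,z);print(n,p);return p
def tri(a,b):
    (o1,d1),(o2,d2)=a,b
    d1=d1/np.linalg.norm(d1);d2=d2/np.linalg.norm(d2)
    x=np.linalg.lstsq(np.c_[d1,-d2],o2-o1,rcond=None)[0]
    p,q=o1+x[0]*d1,o2+x[1]*d2;return (p+q)/2,np.linalg.norm(p-q)
T('mouth top',298,260,8,225,180,122.5);T('mouth sc',274,290,6,255,160,122.5,s)
print(tri(ray(t,298/8+225,260/8+180),ray(s,274/6+255,290/6+160)))
T('tube top',74,193,4,110,190,136);T('tube sc',551,178,7,345,225,136,s)
T('sparetube top',224,187,4,110,190,130);T('sp sc',302,76,7,345,225,130,s)
c=[T('blk',u,v,4,110,190,78) for u,v in((45,140),(330,123),(332,265),(43,283))]
print('ctr',np.mean(c,0),'ang',np.degrees(np.arctan2(*(-(c[1]-c[0])[:2])*1)),np.degrees(np.arctan2(-(c[0]-c[1])[0],(c[0]-c[1])[1])),np.degrees(np.arctan2(-(c[3]-c[2])[0],(c[3]-c[2])[1])))
c=[T('sblk',u,v,7,345,225,78,s) for u,v in((228,82),(95,213),(580,482),(693,322))];print(np.mean(c,0))
c=[T('std',u,v,8,225,180,15) for u,v in((120,122),(495,90),(538,525),(160,572))]
print('ctr',np.mean(c,0),[np.degrees(np.arctan2(-(a-b)[0],(a-b)[1])) for a,b in((c[0],c[1]),(c[3],c[2]))])
a=T('tail',690,190,8,355,170,54.5);b=T('nose',80,338,8,355,170,38)
print(np.linalg.norm((a-b)[:2]),np.degrees(np.arctan2((b-a)[1],(b-a)[0])))
a=T('tail sc',92,95,10,175,165,54.5,s);b=T('nose sc',565,330,10,175,165,38,s)
print(np.linalg.norm((a-b)[:2]),np.degrees(np.arctan2((b-a)[1],(b-a)[0])))
c=[T('rest',u,v,8,355,170,30) for u,v in((165,190),(530,110),(600,350),(225,440))];print(np.mean(c,0))
# flats direction brass
for z,g,u,v,n in((0,0,0,0,0),):pass
T('loupe',227,137,1,0,0,30);T('tin',310,141,1,0,0,22)
E
```

```text
mouth top [535.952    9.6491 122.5   ]
mouth sc [537.1617  11.1344 122.5   ]
(array([536.0528,   9.8971, 121.1934]), np.float64(0.4019693658818633))
tube top [486.1441 269.177  136.    ]
tube sc [484.6747 270.6705 136.    ]
sparetube top [488.8641 197.9553 130.    ]
sp sc [489.7541 198.6841 130.    ]
blk [520.8426 310.6145  78.    ]
blk [527.9875 160.0332  78.    ]
blk [453.4761 156.6062  78.    ]
blk [445.914  306.7693  78.    ]
ctr [487.055  233.5058  78.    ] ang -2.7165669718805585 2.7165669718805585 2.882963483434955
sblk [453.5847 159.2227  78.    ]
sblk [527.4953 162.3733  78.    ]
sblk [520.0368 311.6196  78.    ]
sblk [447.1321 307.3397  78.    ]
[487.0622 235.1388  78.    ]
std [595.629   68.3887  15.    ]
std [603.5572 -39.4224  15.    ]
std [478.5312 -49.9962  15.    ]
std [466.6496  55.8973  15.    ]
ctr [536.0918   8.7168  15.    ] [np.float64(4.205851479894829), np.float64(6.401988255624771)]
tail [ 584.1887 -375.8869   54.5   ]
nose [ 548.2994 -211.5527   38.    ]
168.207459591132 102.319536430763
tail sc [ 584.0684 -374.6402   54.5   ]
nose sc [ 550.1504 -216.6232   38.    ]
161.61620228317358 102.11459083066696
rest [ 591.5639 -238.9769   30.    ]
rest [ 613.2312 -342.757    30.    ]
rest [ 544.4046 -357.0653   30.    ]
rest [ 520.4951 -251.8053   30.    ]
[ 567.4237 -297.6511   30.    ]
loupe [731.2267  98.0801  30.    ]
tin [721.3829 -94.8232  22.    ]
```

```bash
cat >> h.py <<'E'
def pose(x,y,z,yaw,tilt=0.):
    """tool down, tool x at yaw deg; tilt deg about tool y (positive: tool z leans toward +tool x, i.e. body leans back)"""
    c,s=np.cos(np.radians(yaw)),np.sin(np.radians(yaw))
    M=np.array([[c,s,0],[s,-c,0],[0,0,-1.]])
    return np.array([x,y,z],float),M@R.from_euler('y',tilt,degrees=True).as_matrix()
def rel(tgt,cur=None):
    if cur is None:
        s=sense(); cur=(np.array(s['position']),R.from_rotvec(s['tcp_rot']).as_matrix())
    d=cur[1].T@(tgt[0]-cur[0]); r=R.from_matrix(cur[1].T@tgt[1]).as_rotvec()
    print('row',np.round(d,2),np.round(r,4),'rows>=',np.linalg.norm(d)/62.5,np.degrees(np.linalg.norm(r))/10.7); return d,r
E
python3 - <<'E'
from h import *
g=load('wrist0'); s=sense(); M=R.from_rotvec(s['tcp_rot']).as_matrix()
print(M); print(M.T@(g['T'][:3,3]-np.array(s['position'])), M.T@g['T'][:3,:3])
rel(pose(440,-260,280,60)); rel(pose(536,-65,160,90))
E
```

```text
[[ 0.9608  0.2771 -0.0002]
 [ 0.2771 -0.9608  0.0011]
 [ 0.0001 -0.0011 -1.    ]]
[  75.484    -0.0155 -141.9627] [[ 0.0004  0.9553  0.2957]
 [ 1.     -0.0003 -0.0003]
 [-0.0002  0.2957 -0.9553]]
row [ 350.68 -153.02  -48.99] [-0.001  -0.0006 -0.7664] rows>= 6.1717107584274 4.103914672639611
row [ 496.94 -313.65   71.21] [-0.0009 -0.0009 -1.29  ] rows>= 9.470992993023069 6.907650982348967
```

{"op": "step_arm", "data": {
  "targets": [
    [[350, -153, -49, 0, 0, -0.766, -1], [350, -153, -49, 0, 0, -0.766, -1], [350, -153, -49, 0, 0, -0.766, -1], [350, -153, -49, 0, 0, -0.766, -1], [350, -153, -49, 0, 0, -0.766, -1], [350, -153, -49, 0, 0, -0.766, -1], [497, -314, 71, 0, 0, -1.29, -1], [497, -314, 71, 0, 0, -1.29, -1], [497, -314, 71, 0, 0, -1.29, -1], [497, -314, 71, 0, 0, -1.29, -1], [497, -314, 71, 0, 0, -1.29, -1], [497, -314, 71, 0, 0, -1.29, -1]]
  ]
}}

```text
clock: 1.65
position: [536.0, -65.0, 160.1]
tcp_rot: [-2.22, -2.222, 0.001]
wrist_force: [0.7, 0.2, 0.1]
width: 1.006
```

```bash
python3 - <<'E'
from h import *
st(); g=snap('wrist','w1'); print(proj(g,(536.5,10.2,122.5),True),proj(g,(536.5,10.2,70),True))
u,v=proj(g,(536.5,10.2,122.5),True).astype(int)
c=g['pixels'][v-50:v+50,u-50:u+50].astype(float)
cv2.imwrite('pics/w1c.png',cv2.resize(np.clip(c*1.0,0,255).astype('uint8'),None,fx=6,fy=6,interpolation=cv2.INTER_CUBIC))
c=np.clip((c-5)*5,0,255).astype('uint8');cv2.imwrite('pics/w1d.png',cv2.resize(c,None,fx=6,fy=6,interpolation=cv2.INTER_CUBIC))
E
```

```text
t 1.65 p [535.9579 -64.9641 160.1135] rv [-2.2199 -2.2225  0.0012] F [0.6607 0.2239 0.0926] M [ 0.0067 -0.0351 -0.0168] w 1.0062912185890274 q [-0.2623  0.4361  1.5882 -0.0005  1.1179 -0.2632]
[273.9043 110.6201] [273.6557 110.4598]
```

View pics/w1.png

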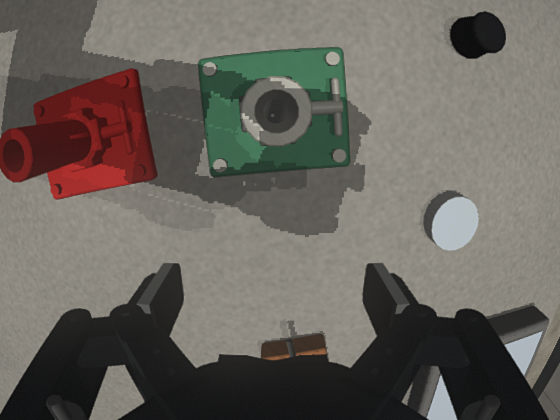

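View pics/w1d.png

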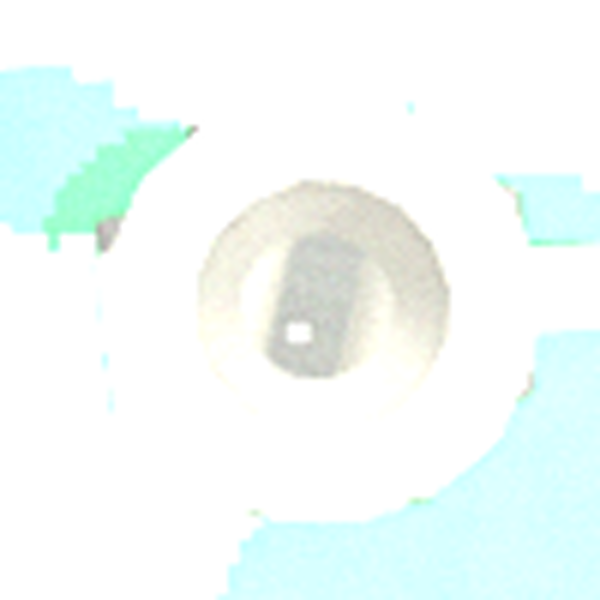

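```bash
python3 - <<'E'
from h import *
g=load('w1'); u,v=273,110
c=g['pixels'][v-25:v+25,u-25:u+25].astype(float)
gray=c.mean(2); print(gray.min(),gray.max())
cv2.imwrite('pics/w1e.png',cv2.resize(np.clip((c-20)*3.2,0,255).astype('uint8'),None,fx=12,fy=12,interpolation=cv2.INTER_CUBIC))
sub=gray[12:38,14:38]; print(sub.astype(int))
E
```

```text
43.333333333333336 183.33333333333334
[[48 53 52 53 53 52 53 52 52 51 51 51 50 51 50 49 47 48 48 48 47 48 48 47]
 [51 52 52 52 53 53 52 52 51 51 50 51 50 49 48 47 48 47 47 47 48 48 49 47]
 [52 52 52 54 52 51 52 52 52 51 49 48 46 47 47 46 46 46 49 47 49 47 48 47]
 [52 51 52 52 53 52 53 53 53 52 47 46 45 46 45 46 46 46 46 46 48 48 48 49]
 [52 53 53 52 52 54 54 54 52 49 46 45 47 46 45 44 45 46 45 45 45 48 48 48]
 [53 53 53 52 54 55 57 55 53 48 46 46 47 47 46 46 46 46 46 45 46 46 48 48]
 [53 52 52 54 58 59 57 55 51 47 47 46 46 47 48 46 47 47 46 48 47 48 49 49]
 [53 53 52 56 60 58 56 54 50 47 45 46 46 46 45 47 46 46 47 45 46 49 50 51]
 [52 52 55 59 60 58 55 53 49 46 46 46 46 47 46 45 46 46 46 46 48 49 49 51]
 [51 53 58 61 60 58 54 53 47 46 47 48 45 45 47 46 48 46 45 46 47 49 50 51]
 [52 55 61 62 57 57 53 51 48 46 46 47 47 47 47 46 46 46 47 46 46 48 50 52]
 [53 57 62 62 58 56 53 51 46 44 46 48 46 46 47 47 46 47 47 46 48 50 51 51]
 [52 57 61 60 57 55 54 49 45 46 45 46 45 45 46 47 47 46 48 47 48 49 50 52]
 [53 57 62 60 57 54 53 47 45 46 45 47 46 46 45 46 45 45 46 46 49 50 52 53]
 [54 58 60 5
[... 188 characters left out ...]
46 45 46 49 49 51 51 52]
 [56 57 59 58 55 53 48 45 47 75 81 80 53 44 45 45 46 46 45 50 49 52 53 54]
 [56 56 58 56 54 52 49 45 47 78 85 83 53 45 46 46 45 44 47 49 50 51 53 55]
 [57 57 58 56 54 50 46 45 47 72 79 78 53 45 45 47 45 45 47 50 50 53 53 54]
 [57 57 58 55 54 50 46 45 44 47 47 47 45 46 45 47 46 46 49 49 51 53 55 55]
 [58 58 57 57 54 48 45 45 46 45 45 45 45 46 46 47 46 46 49 50 52 52 54 55]
 [57 57 58 59 58 51 45 45 45 46 46 45 47 47 45 46 46 46 50 50 51 53 55 58]
 [59 58 60 59 60 58 50 45 44 45 46 44 46 46 46 45 45 48 49 51 52 55 57 58]
 [58 59 60 59 60 59 56 52 47 46 46 44 44 45 46 46 45 48 48 54 56 58 60 59]
 [59 59 59 59 60 60 59 58 56 52 47 47 46 44 46 45 48 53 56 59 60 60 59 58]]
```

View pics/w1e.png

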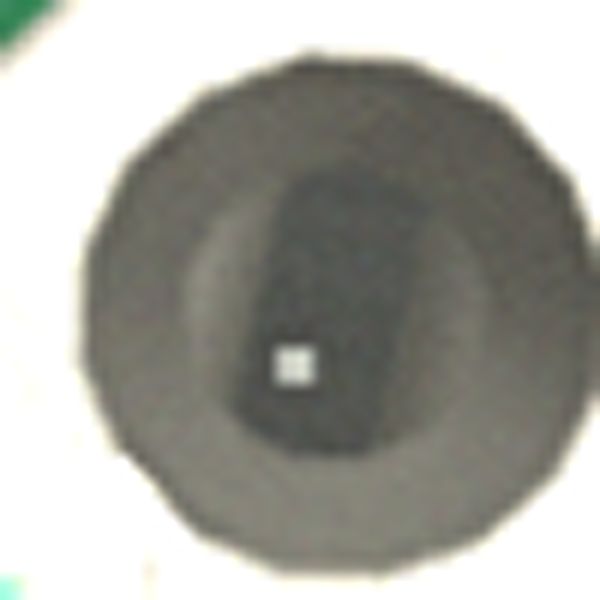

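```bash
python3 - <<'E'
from h import *
g=load('w1')
print(atz(g,248+337/12-.5,85+312/12-.5,122.5,True))
def e(r,c): return atz(g,248+14+c,85+12+r,70,True)
for a,b in((e(5,8.7),e(21,4.7)),(e(8,21),e(21,17.8))): print(np.degrees(np.arctan2((a-b)[1],(a-b)[0])),a,b)
# rough: green bolts/stand angle
rel(pose(486,195,200,92.8))
E
```

```text
[537.4135  10.2689 122.5   ]
76.17964617887276 [534.4157  16.237   70.    ] [531.6062   4.8161  70.    ]
76.61367000087438 [543.0549  14.1314  70.    ] [540.8422   4.8335  70.    ]
row [260.73 -50.07 -39.5 ] [ 0.0003  0.0007 -0.049 ] rows>= 4.29461608549536 0.2625402181249098
```

{"op": "step_arm", "data": {
  "targets": [
    [[130, -25, -70, 0, 0, 0, -1], [130, -25, -70, 0, 0, 0, -1], [261, -50, -40, 0, 0, -0.049, -1], [261, -50, -40, 0, 0, -0.049, -1], [261, -50, -40, 0, 0, -0.049, -1], [261, -50, -40, 0, 0, -0.049, -1]]
  ]
}}

```text
clock: 2.45
position: [486.0, 196.3, 201.1]
tcp_rot: [2.164, 2.276, 0.002]
wrist_force: [-0.4, -0.1, -0.1]
width: 1.002
```

```bash
python3 - <<'E'
from h import *
st(); g=snap('wrist','w2'); u,v=proj(g,(485.5,270,136),True).astype(int);print(u,v)
crop('w2',u-60,max(v-50,0),100,120,6,'w2c')
print(u-60,max(v-50,0))
E
```

```text
t 2.45 p [485.9791 196.3479 201.0582] rv [2.1643 2.2759 0.0016] F [-0.367  -0.129  -0.1189] M [0.0116 0.0658 0.0458] w 1.0019876050750691 q [ 0.2378  0.3662  1.5757 -0.0002  1.1984  0.1876]
277 113
217 63
```

View pics/w2.png

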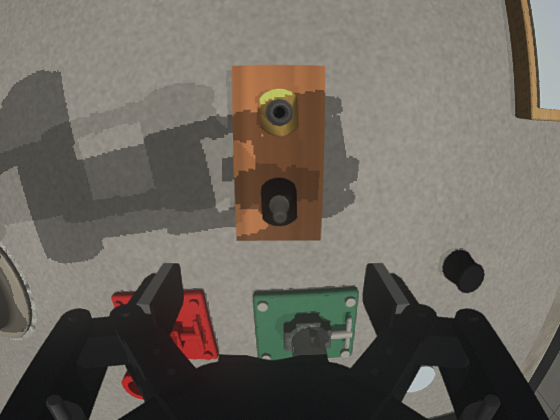

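View pics/w2c.png

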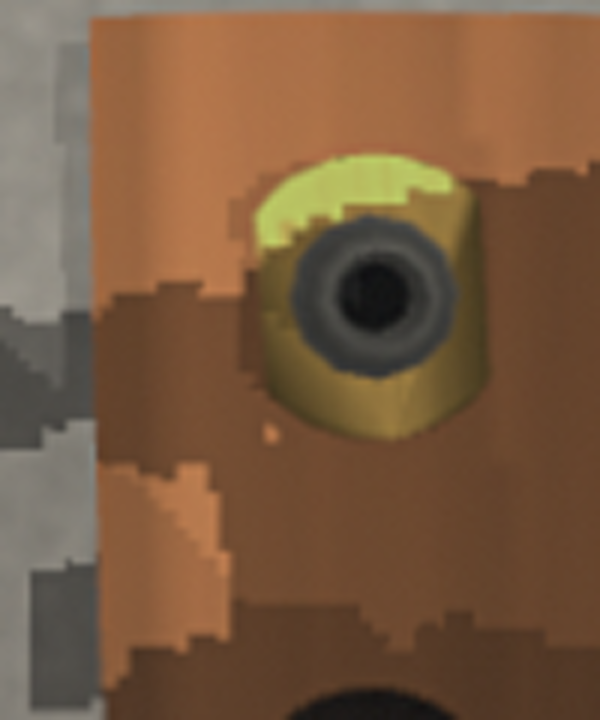

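```bash
python3 - <<'E'
from h import *
g=load('w2')
P=lambda u,v,z: atz(g,217+u/6-.5,63+v/6-.5,z,True)
an=lambda a,b: np.degrees(np.arctan2((a-b)[1],(a-b)[0]))
print('tube',P(374,297,136))
print('blk',an(P(92,20,78),P(105,690,78)))
print('blk whole',an(atz(g,233,66,78,True),atz(g,237,240,78,True)),an(atz(g,325,66,78,True),atz(g,321,239,78,True)))
for z in(98,78): print('flatL',an(P(257,225,z),P(267,380,z)),P(257,225,z),P(267,380,z),'R',an(P(480,210,z),P(489,370,z)),P(489,370,z))
c=[atz(g,u,v,78,True) for u,v in((233,66),(325,66),(321,239),(237,240))];print(np.mean(c,0),c)
# edge columns per row of left flat
px=g['pixels'].astype(int)
for r in range(94,130,3): print(r,[tuple(px[r,k]) for k in range(257,265)])
E
```

```text
tube [486.175  270.7255 136.    ]
blk 93.14442359151802
blk whole 92.94816538322723 93.2606072857058
flatL 96.31246511386107 [472.0586 278.8756  98.    ] [474.2065 259.459   98.    ] R 96.52555484712411 [501.7578 262.2147  98.    ]
flatL 96.312465113861 [471.2548 279.4566  78.    ] [473.578  258.4557  78.    ] R 96.52555484712398 [503.3775 261.4362  78.    ]
[489.6421 234.7103  78.    ] [array([448.7667, 306.8   ,  78.    ]), array([522.4718, 310.9775,  78.    ]), array([530.912 , 162.8265,  78.    ]), array([456.4178, 158.2372,  78.    ])]
94 [(np.int64(74), np.int64(115), np.int64(173)), (np.int64(68), np.int64(106), np.int64(160)), (np.int64(66), np.int64(102), np.int64(156)), (np.int64(62), np.int64(97), np.int64(150)), (np.int64(63), np.int64(97), np.int64(150)), (np.int64(70), np.int64(119), np.int64(156)), (np.int64(85), np.int64(162), np.int64(171)), (np.int64(97), np.int64(191), np.int64(183))]
97 [(np.int64(66), np.int64(101), np.int64(154)), (np.int64(64), np.int64(98), np.int64(152)), (np.int64(65), np.int64(103), np.int64(152)), (np.int64(81), np.int64(149), np.int64(167
[... 3116 characters left out ...]
41), np.int64(62), np.int64(92)), (np.int64(40), np.int64(61), np.int64(91)), (np.int64(39), np.int64(61), np.int64(91)), (np.int64(40), np.int64(60), np.int64(88)), (np.int64(36), np.int64(61), np.int64(80)), (np.int64(36), np.int64(65), np.int64(80)), (np.int64(38), np.int64(70), np.int64(86)), (np.int64(41), np.int64(75), np.int64(92))]
127 [(np.int64(49), np.int64(75), np.int64(113)), (np.int64(46), np.int64(70), np.int64(105)), (np.int64(41), np.int64(62), np.int64(93)), (np.int64(39), np.int64(60), np.int64(90)), (np.int64(35), np.int64(57), np.int64(77)), (np.int64(32), np.int64(57), np.int64(68)), (np.int64(35), np.int64(63), np.int64(76)), (np.int64(37), np.int64(67), np.int64(82))]
```

```bash
python3 - <<'E'
from h import *
st(); rel(pose(486,270.6,130,96.4)); rel(pose(486,270.6,81,96.4))
E
```

```text
t 2.5 p [486.4172 195.2512 201.1061] rv [2.1654 2.2743 0.0013] F [ 0.3948 -0.0404  0.2392] M [-0.0001 -0.0304  0.0337] w 1.0004674232515518 q [ 0.2358  0.3661  1.5757 -0.0007  1.1984  0.187 ]
row [75.3   3.17 71.09] [ 0.0015  0.0004 -0.0627] rows>= 1.6576559053225737 0.33562627073384493
row [ 75.32   3.1  120.09] [ 0.0015  0.0004 -0.0627] rows>= 2.2685651459732163 0.33562627073384493
```

{"op": "step_arm", "data": {
  "targets": [
    [[75.5, 3, 20, 0, 0, -0.062, -1], [75.5, 3, 20, 0, 0, -0.062, -1], [75.5, 3, 60, 0, 0, -0.062, -1], [75.5, 3, 95, 0, 0, -0.062, -1], [75.5, 3, 120, 0, 0, -0.062, -1], [75.5, 3, 120, 0, 0, -0.062, -1]]
  ]
}}

```text
clock: 3.25
position: [485.2, 269.3, 79.2]
tcp_rot: [-2.097, -2.338, 0.005]
wrist_force: [-0.3, 0.3, -0.3]
width: 1.004
```

```bash
python3 - <<'E'
from h import *
st(); g=snap('wrist','w3'); g=snap('scene','s3');crop('s3',345,200,130,110,6,'s3c')
E
```

```text
t 3.25 p [485.1551 269.3464  79.1732] rv [-2.0969 -2.3379  0.0052] F [-0.2937  0.3171 -0.2527] M [-0.0081  0.0263 -0.0115] w 1.0042399971127134 q [ 0.369   0.5608  1.6317 -0.0007  0.9526  0.2608]
```

View pics/w3.png

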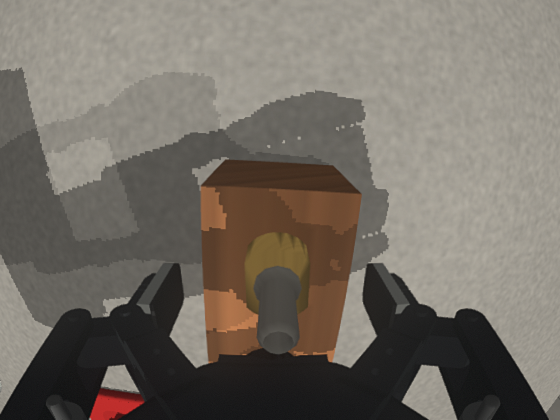

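View pics/s3c.png

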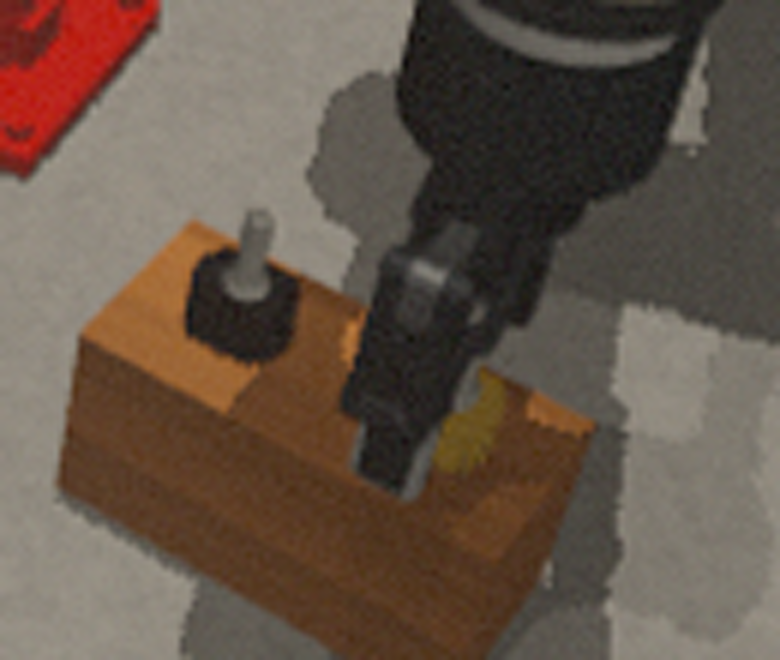

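```bash
python3 - <<'E'
from h import *
st(); rel(pose(486,270.6,82,96.4))
E
```

```text
t 3.35 p [486.4845 270.5528  81.3699] rv [2.0963 2.3387 0.0017] F [ 0.7328 -0.6979  1.431 ] M [ 0.0016  0.0273 -0.0249] w 0.9998974031112825 q [ 0.3701  0.5582  1.629  -0.0004  0.953   0.2611]
row [ 0.1  -0.48 -0.63] [ 0.0014 -0.     -0.0025] rows>= 0.012739539884927919 0.015273730536917215
```

{"op": "step_arm", "data": {
  "targets": [
    [[0, 0, 0, 0, 0, 0, 1], [0, 0, 0, 0, 0, 0, 1], [0, 0, 0, 0, 0, 0, 1], [0, 0, 0, 0, 0, 0, 1], [0, 0, 0, 0, 0, 0, 1], [0, 0, 0, 0, 0, 0, 1], [0, 0, 0, 0, 0, 0, 1], [0, 0, 0, 0, 0, 0, 1]]
  ],
  "newtons": 60
}}

```text
clock: 4.35
position: [485.9, 271.8, 81.0]
tcp_rot: [2.094, 2.341, 0.002]
wrist_force: [0.0, 0.1, 5.9]
width: 0.313
```

```bash
python3 - <<'E'
from h import *
st(); print(sense()['width']*85); g=snap('scene','s4');crop('s4',345,200,130,110,6,'s4c')
E
```

```text
t 4.35 p [485.9103 271.7723  81.0431] rv [2.094  2.3407 0.0023] F [0.0322 0.1291 5.8521] M [-0.0698  0.0052 -0.0041] w 0.312939787280041 q [ 0.3724  0.5586  1.6294 -0.0002  0.9519  0.2614]
26.599881918803487
```

View pics/s4c.png

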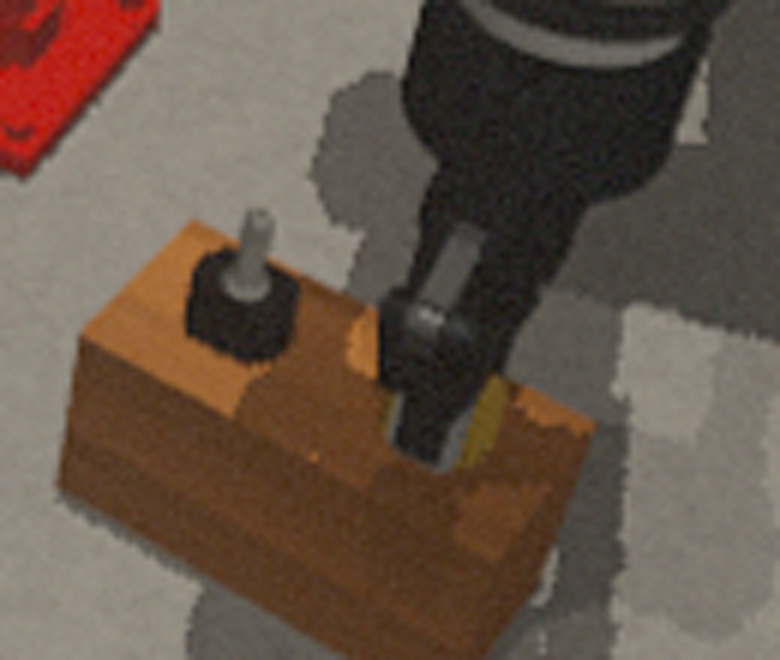

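{"op": "step_arm", "data": {
  "targets": [
    [[0, 0, -5, 0, 0, 0, 1], [0, 0, -15, 0, 0, 0, 1], [0, 0, -35, 0, 0, 0, 1], [0, 0, -60, 0, 0, 0, 1], [0, 0, -85, 0, 0, 0, 1], [0, 0, -115, 0, 0, 0, 1], [0, 0, -140, 0, 0, 0, 1], [0, 0, -140, 0, 0, 0, 1], [0, 0, -140, 0, 0, 0, 1]]
  ]
}}

```text
clock: 5.52
position: [484.6, 271.3, 219.2]
tcp_rot: [-2.094, -2.341, 0.003]
wrist_force: [0.3, 0.8, -2.3]
width: 0.311
```

```bash
python3 - <<'E'
from h import *
st(); g=snap('wrist','w5'); g=snap('scene','s5');crop('s5',345,120,150,150,5,'s5c')
E
```

```text
t 5.525 p [484.6301 271.2793 219.1624] rv [-2.0942 -2.3406  0.0029] F [ 0.2625  0.7793 -2.2985] M [0.0338 0.065  0.0004] w 0.3112342540277225 q [ 0.3724  0.4084  1.4572 -0.0001  1.278   0.2614]
```

View pics/w5.png

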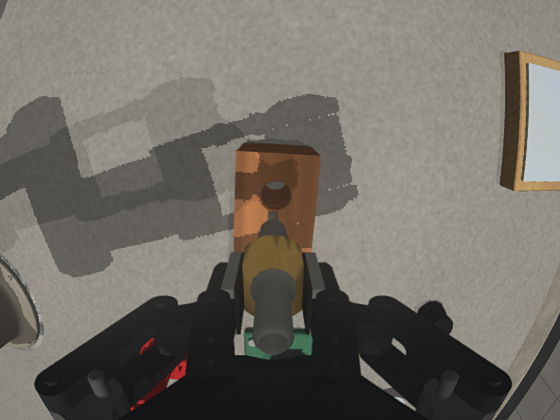

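View pics/s5c.png

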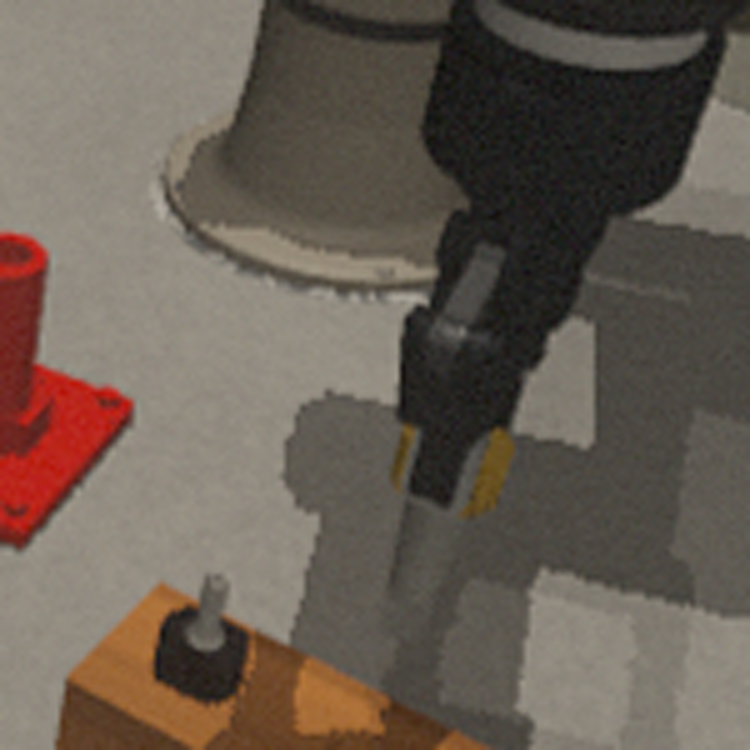

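```bash
python3 - <<'E'
from h import *
g=load('w5');crop('w5',215,170,120,190,4,'w5c')
s=sense();print(s['position'])
for d in(0,-2,2): 
    for z in(274,216+20): print(d,z,proj(g,(g['T'][0,3]*0+484.63,271.28+d,z),True))
E
```

```text
[484.5888 271.2678 218.7871]
0 274 [272.4446 342.2008]
0 236 [272.641  286.5442]
-2 274 [271.8077 346.3838]
-2 236 [272.1447 290.3007]
2 274 [273.0936 337.922 ]
2 236 [273.1433 282.7344]
```

View pics/w5c.png

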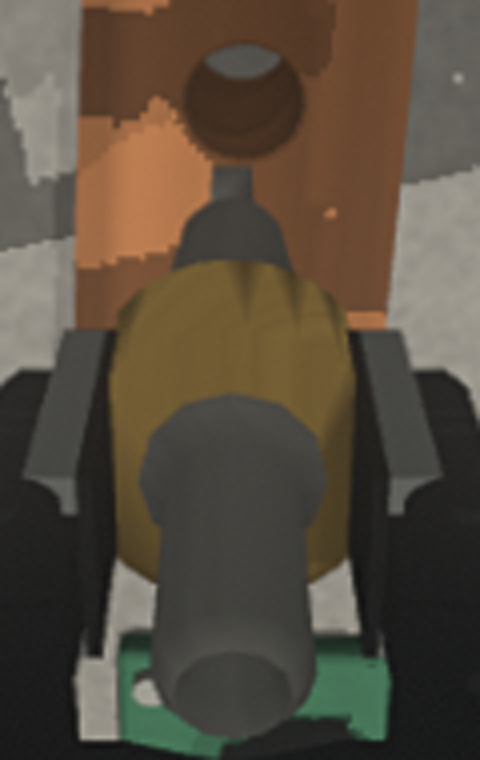

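```bash
python3 - <<'E'
from h import *
g=load('w5'); print('hole',atz(g,215+244/4-.5,170+100/4-.5,78,True))
print('tang end pred',proj(g,(484.63,271.28,146),True))
rel(pose(537.2,10.2,222,76.4))
E
```

```text
hole [486.8917 271.6902  78.    ]
tang end pred [272.8702 219.7081]
row [-265.29   23.37   -3.07] [-0.0026  0.0013  0.3483] rows>= 4.261369786180837 1.8653535603890452
```

{"op": "step_arm", "data": {
  "targets": [
    [[-130, 12, -4, 0, 0, 0.17, 1], [-130, 12, -4, 0, 0, 0.17, 1], [-265.3, 23.4, -4, 0, 0, 0.348, 1], [-265.3, 23.4, -4, 0, 0, 0.348, 1], [-265.3, 23.4, -4, 0, 0, 0.348, 1], [-265.3, 23.4, -4, 0, 0, 0.348, 1], [-265.3, 23.4, -4, 0, 0, 0.348, 1]]
  ]
}}

```text
clock: 6.5
position: [537.5, 11.9, 223.9]
tcp_rot: [-2.466, -1.944, 0.001]
wrist_force: [-0.2, -0.3, -2.2]
width: 0.317
```

```bash
python3 - <<'E'
from h import *
s=st(); g=snap('wrist','w6'); print(proj(g,(537.2,10.2,122.5),True))
crop('w6',215,170,120,190,4,'w6c')
s=st();g=snap('scene','s6');crop('s6',230,100,150,170,4,'s6c')
E
```

```text
t 6.5 p [537.5421  11.9346 223.8621] rv [-2.4663 -1.9441  0.0006] F [-0.2046 -0.3156 -2.1628] M [-0.0343  0.0431  0.0672] w 0.3174175921287146 q [-0.1207  0.3718  1.5006  0.0006  1.2703  0.1148]
[272.831  210.0613]
t 6.55 p [537.6033  12.1343 224.016 ] rv [-2.4659 -1.9452  0.0004] F [-0.2199 -0.1894 -1.6456] M [ 0.0338 -0.0104  0.0187] w 0.30926141905097726 q [-0.1202  0.3716  1.5005  0.0004  1.2703  0.1147]
```

View pics/w6c.png

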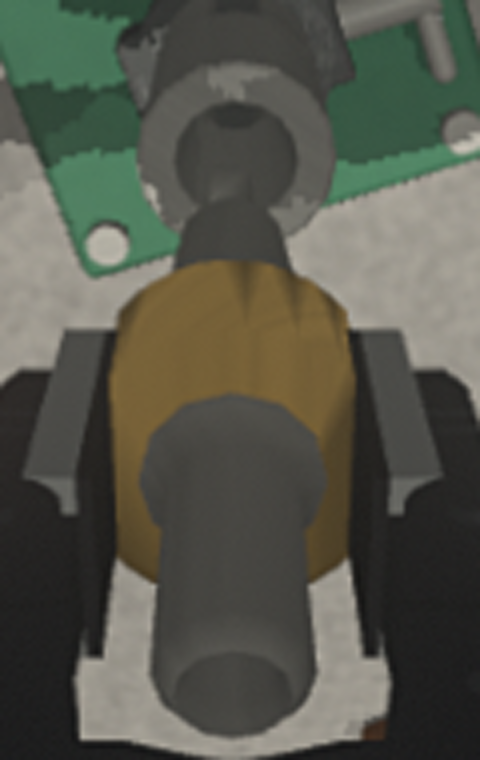

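View pics/s6c.png

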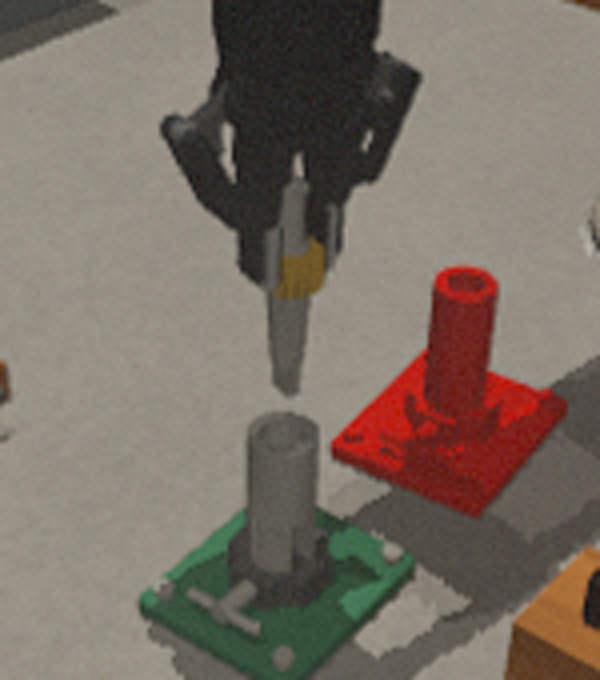

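{"op": "step_arm", "data": {
  "targets": [
    [[-1.7, 0.2, 15, 0, 0, 0, 1], [-1.7, 0.2, 30, 0, 0, 0, 1], [-1.7, 0.2, 45, 0, 0, 0, 1], [-1.7, 0.2, 60, 0, 0, 0, 1], [-1.7, 0.2, 72, 0, 0, 0, 1], [-1.7, 0.2, 72, 0, 0, 0, 1]]
  ]
}}

```text
clock: 7.35
position: [537.4, 9.2, 151.2]
tcp_rot: [-2.467, -1.942, 0.001]
wrist_force: [0.2, 2.7, -3.1]
width: 0.313
```

```bash
python3 - <<'E'
from h import *
s=st(); g=snap('scene','s7');crop('s7',230,100,150,170,4,'s7c');st()
E
```

```text
t 7.35 p [537.4278   9.2437 151.1586] rv [-2.4673 -1.9419  0.001 ] F [ 0.18    2.7229 -3.1213] M [ 0.7179 -0.1001 -0.0563] w 0.3129656777319031 q [-0.1259  0.4425  1.6056  0.0009  1.0952  0.1109]
t 7.4 p [537.6667   9.1349 151.8507] rv [-2.4677 -1.9425  0.0003] F [ 0.2273  2.7187 -2.8128] M [ 0.7465 -0.11   -0.0067] w 0.31337466094715277 q [-0.1259  0.4417  1.6048  0.0007  1.096   0.1108]
```

View pics/s7c.png

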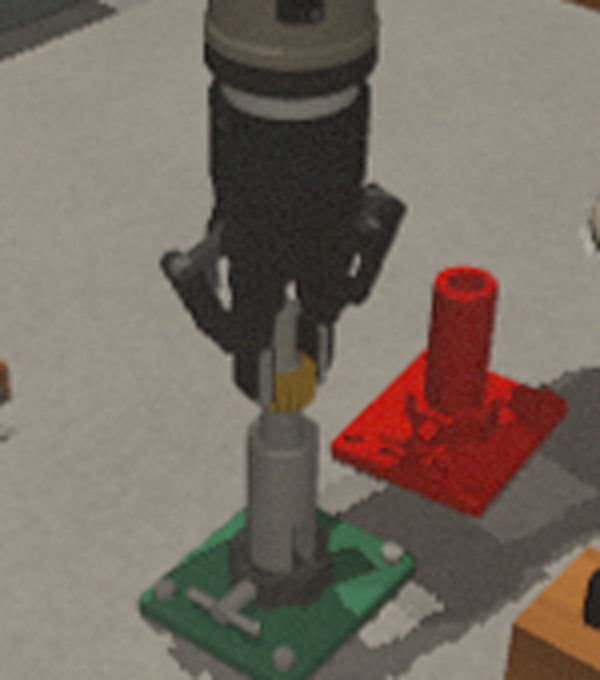

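{"op": "step_arm", "data": {
  "targets": [
    [[1.2, 0, 0, 0, 0, 0, 1], [1.2, 0, 3, 0, 0, 0, 1], [1.2, 0, 3, 0, 0, 0, 1]]
  ]
}}

```text
clock: 7.78
position: [538.1, 9.8, 149.3]
tcp_rot: [2.468, 1.943, 0.0]
wrist_force: [0.3, 1.7, -2.6]
width: 0.314
```

```bash
python3 - <<'E'
from h import *
s=st()
E
```

```text
t 7.775 p [538.1072   9.7875 149.3378] rv [2.4682 1.9429 0.0001] F [ 0.331   1.7385 -2.6309] M [ 0.2448 -0.049  -0.0115] w 0.3141123819110092 q [-0.1241  0.4447  1.6077 -0.0003  1.0889  0.1131]
```

{"op": "step_arm", "data": {
  "targets": [
    [[1.2, 0, 0, 0, 0, 0, 1], [1.2, 0, 2, 0, 0, 0, 1], [1.2, 0, 4, 0, 0, 0, 1], [1.2, 0, 4, 0, 0, 0, 1]]
  ]
}}

```text
clock: 8.28
position: [538.2, 11.0, 145.0]
tcp_rot: [-2.468, -1.943, 0.001]
wrist_force: [-0.5, 0.3, -2.4]
width: 0.309
```

```bash
python3 - <<'E'
from h import *
s=st()
E
```

```text
t 8.275 p [538.1687  11.015  144.9974] rv [-2.4683 -1.9431  0.0009] F [-0.4741  0.3389 -2.4187] M [ 0.0194 -0.0201  0.0028] w 0.30913145615320714 q [-0.1218  0.4503  1.6121 -0.0003  1.0798  0.1153]
```

{"op": "step_arm", "data": {
  "targets": [
    [[0, 0, 1, 0, 0, 0, 1], [0, 0, 2, 0, 0, 0, 1], [0, 0, 3, 0, 0, 0, 1], [0, 0, 4, 0, 0, 0, 1], [0, 0, 4, 0, 0, 0, 1]]
  ]
}}

```text
clock: 8.9
position: [538.3, 11.1, 141.2]
tcp_rot: [-2.468, -1.943, 0.0]
wrist_force: [1.3, 0.1, -2.7]
width: 0.314
```

```bash
python3 - <<'E'
from h import *
s=st()
E
```

```text
t 8.9 p [538.2824  11.093  141.2068] rv [-2.4685 -1.9432  0.0002] F [ 1.2729  0.0698 -2.7344] M [ 0.0091 -0.0322 -0.0143] w 0.31355483319755184 q [-0.1217  0.4546  1.6168 -0.0001  1.0703  0.1153]
```

{"op": "step_arm", "data": {
  "targets": [
    [[0, 0, 1.5, 0, 0, 0, 1], [0, 0, 3, 0, 0, 0, 1], [0, 0, 4.5, 0, 0, 0, 1], [0, 0, 6, 0, 0, 0, 1], [0, 0, 7, 0, 0, 0, 1], [0, 0, 7, 0, 0, 0, 1]]
  ]
}}

```text
clock: 9.65
position: [538.2, 11.1, 134.2]
tcp_rot: [-2.468, -1.943, 0.0]
wrist_force: [-0.1, 0.0, -2.1]
width: 0.313
```

```bash
python3 - <<'E'
from h import *
s=st()
E
```

```text
t 9.65 p [538.244   11.1042 134.1708] rv [-2.4684 -1.9431  0.0004] F [-0.1173  0.0225 -2.1067] M [0.0406 0.0519 0.0317] w 0.3126454768455907 q [-0.1217  0.4629  1.6252 -0.0001  1.0537  0.1153]
```

{"op": "step_arm", "data": {
  "targets": [
    [[0, 0, 1, 0, 0, 0, 1], [0, 0, 2, 0, 0, 0, 1], [0, 0, 3, 0, 0, 0, 1], [0, 0, 3, 0, 0, 0, 1]]
  ]
}}

```text
clock: 10.15
position: [538.3, 11.1, 131.2]
tcp_rot: [-2.468, -1.943, 0.0]
wrist_force: [-1.8, 0.7, -2.0]
width: 0.308
```

```bash
python3 - <<'E'
from h import *
s=st()
E
```

```text
t 10.15 p [538.2614  11.117  131.247 ] rv [-2.4684 -1.9432  0.0002] F [-1.781   0.7461 -2.013 ] M [ 0.0648  0.1715 -0.0219] w 0.30776863561554463 q [-0.1217  0.4664  1.6286 -0.0001  1.0467  0.1153]
```

{"op": "step_arm", "data": {
  "targets": [
    [[0, 0, 0.7, 0, 0, 0, 1], [0, 0, 1.5, 0, 0, 0, 1], [0, 0, 1.5, 0, 0, 0, 1]]
  ]
}}

```text
clock: 10.52
position: [538.4, 11.1, 130.3]
tcp_rot: [2.468, 1.943, 0.001]
wrist_force: [-2.1, 0.9, 5.6]
width: 0.31
```

```bash
python3 - <<'E'
from h import *
s=st()
E
```

```text
t 10.525 p [538.447   11.0927 130.2536] rv [2.4681 1.943  0.0006] F [-2.1046  0.8584  5.5709] M [ 0.1853  0.5504 -0.0079] w 0.3104855858569236 q [-0.1217  0.4676  1.6299 -0.0001  1.0435  0.1153]
```

{"op": "step_arm", "data": {
  "targets": [
    [[0, -0.3, 0.3, 0, 0, 0, 1], [0, -0.3, 0.5, 0, 0, 0.1, 1], [0, -0.3, 0.5, 0, 0, -0.1, 1], [0, -0.3, 0.5, 0, 0, 0.1, 1], [0, -0.3, 0.5, 0, 0, 0, 1]]
  ],
  "newtons": 80
}}

```text
clock: 11.15
position: [538.2, 11.1, 129.1]
tcp_rot: [2.47, 1.941, 0.0]
wrist_force: [-2.0, 0.3, 0.8]
width: 0.31
```

```bash
python3 - <<'E'
from h import *
s=st()
E
```

```text
t 11.15 p [538.1946  11.124  129.0736] rv [2.4697 1.9414 0.0003] F [-1.9645  0.3109  0.755 ] M [ 0.0922  0.1806 -0.2141] w 0.30982804132033837 q [-0.1217  0.4687  1.6317  0.      1.0408  0.1167]
```

{"op": "step_arm", "data": {
  "targets": [
    [[0, -0.4, 0.4, 0, 0, 0.11, 1], [0, -0.4, 0.7, 0, 0, -0.11, 1], [0, -0.4, 1.0, 0, 0, 0.11, 1], [0, -0.4, 1.2, 0, 0, -0.11, 1], [0, -0.4, 1.4, 0, 0, 0.11, 1], [0, -0.4, 1.4, 0, 0, 0, 1]]
  ]
}}

```text
clock: 11.9
position: [538.1, 11.2, 128.1]
tcp_rot: [2.469, 1.941, 0.001]
wrist_force: [-1.2, 0.3, 2.9]
width: 0.302
```

```bash
python3 - <<'E'
from h import *
s=st()
E
```

```text
t 11.9 p [538.1462  11.1517 128.0742] rv [2.4694 1.9407 0.0014] F [-1.1837  0.319   2.9235] M [ 0.0621  0.2496 -0.328 ] w 0.3023803580776105 q [-0.1217  0.4694  1.6339  0.      1.037   0.1169]
```

{"op": "step_arm", "data": {
  "targets": [
    [[0, -0.3, 0.5, 0, 0, 0.12, 1], [0, -0.3, 0.8, 0, 0, -0.12, 1], [0, -0.3, 1.1, 0, 0, 0.12, 1], [0, -0.3, 1.4, 0, 0, -0.12, 1], [0, -0.3, 1.6, 0, 0, 0.12, 1], [0, -0.3, 1.6, 0, 0, -0.12, 1]]
  ]
}}

```text
clock: 12.65
position: [538.1, 11.2, 127.0]
tcp_rot: [2.403, 2.021, 0.002]
wrist_force: [-1.5, 0.2, 5.3]
width: 0.303
```

```bash
python3 - <<'E'
from h import *
s=st()
E
```

```text
t 12.65 p [538.1208  11.2134 126.9998] rv [2.4031 2.0211 0.0024] F [-1.5096  0.1799  5.2962] M [ 0.0343  0.3892 -0.397 ] w 0.3026020175583823 q [-0.1216  0.4702  1.636   0.0001  1.0332  0.0506]
```

{"op": "step_arm", "data": {
  "targets": [
    [[0, -0.2, 0.4, 0, 0, 0.12, 1], [0, -0.2, 0.7, 0, 0, 0.24, 1], [0, -0.2, 0.9, 0, 0, 0.12, 1], [0, -0.2, 1.1, 0, 0, 0.0, 1], [0, -0.2, 1.3, 0, 0, 0.12, 1], [0, -0.2, 1.5, 0, 0, 0.24, 1], [0, -0.2, 1.6, 0, 0, 0.12, 1]]
  ]
}}

```text
clock: 13.52
position: [538.3, 11.2, 126.2]
tcp_rot: [2.517, 1.876, 0.004]
wrist_force: [-2.1, -0.3, 11.4]
width: 0.304
```

```bash
python3 - <<'E'
from h import *
s=st()
E
```

```text
t 13.525 p [538.295   11.209  126.2034] rv [2.5168 1.8763 0.004 ] F [-2.0689 -0.3055 11.3678] M [ 0.0791  0.6384 -0.5265] w 0.30445433771297964 q [-0.1216  0.4708  1.6375  0.0001  1.0297  0.1679]
```

{"op": "step_arm", "data": {
  "targets": [
    [[0, -0.3, 0.0, 0, 0, 0.12, 1], [0, -0.3, 0.1, 0, 0, 0, 1], [0, -0.3, 0.2, 0, 0, -0.13, 1], [0, -0.3, 0.2, 0, 0, 0, 1], [0, -0.3, 0.3, 0, 0, 0.13, 1], [0, -0.3, 0.3, 0, 0, 0, 1]]
  ]
}}

```text
clock: 14.28
position: [538.2, 11.2, 125.8]
tcp_rot: [2.517, 1.876, 0.004]
wrist_force: [-1.2, -0.7, 9.2]
width: 0.303
```

```bash
python3 - <<'E'
from h import *
s=st()
E
```

```text
t 14.275 p [538.1665  11.2294 125.7566] rv [2.5169 1.8758 0.0043] F [-1.1902 -0.6564  9.2418] M [ 0.0155  0.3837 -0.5105] w 0.30320230020215605 q [-0.1216  0.471   1.6387  0.0001  1.0281  0.1682]
```

{"op": "step_arm", "data": {
  "targets": [
    [[0, -0.4, 0.2, 0, 0, -0.14, 1], [0, -0.4, 0.4, 0, 0, -0.14, 1], [0, -0.4, 0.5, 0, 0, 0.0, 1], [0, -0.4, 0.6, 0, 0, 0.14, 1], [0, -0.4, 0.7, 0, 0, 0.14, 1], [0, -0.4, 0.8, 0, 0, 0, 1], [0, -0.4, 0.9, 0, 0, -0.14, 1], [0, -0.4, 1.0, 0, 0, -0.14, 1], [0, -0.4, 1.0, 0, 0, 0, 1]]
  ]
}}

```text
clock: 15.4
position: [538.1, 11.2, 125.4]
tcp_rot: [2.517, 1.874, 0.005]
wrist_force: [-2.0, -0.3, 13.4]
width: 0.302
```

```bash
python3 - <<'E'
from h import *
s=st()
E
```

```text
t 15.4 p [538.1235  11.229  125.4221] rv [2.5168 1.8736 0.0049] F [-1.9767 -0.2842 13.4242] M [0.0482 0.4587 0.5849] w 0.3015624589252087 q [-0.1212  0.4708  1.6402 -0.0008  1.0256  0.1702]
```

```bash
python3 - <<'E'
from h import *
g=snap('scene','s8');crop('s8',270,150,60,60,12,'s8c')
E
```

```text
(no output)
```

View pics/s8c.png

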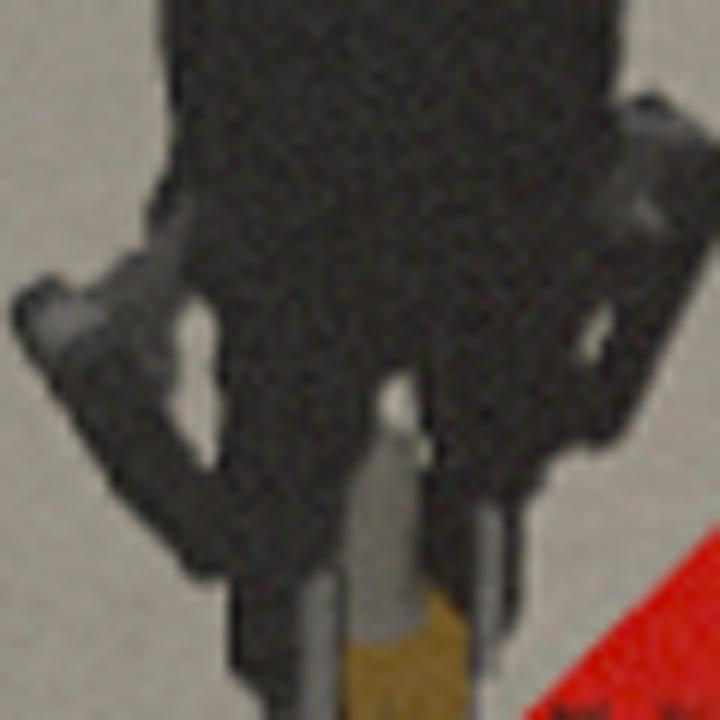

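```bash
python3 - <<'E'
from h import *
crop('s8',270,185,60,60,12,'s8c')
g=load('s8')
for z in(122.5,124,126,146): print(z,proj(g,(537.4,10.4,z)))
E
```

```text
122.5 [300.3406 208.2363]
124 [300.3546 207.6945]
126 [300.3734 206.9704]
146 [300.5639 199.6109]
```

View pics/s8c.png

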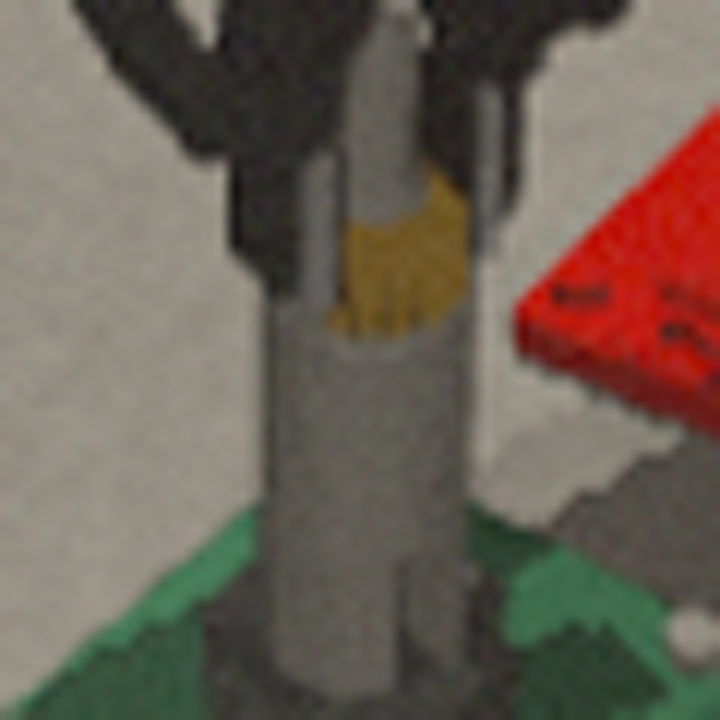

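{"op": "step_arm", "data": {
  "targets": [
    [[0, 0, 0, 0, 0, 0.14, 1], [0, 0, 0, 0, 0, 0.14, 1], [0, 0, 0, 0, 0, 0, 1], [0, 0, 0, 0, 0, -0.14, 1], [0, 0, 0, 0, 0, -0.14, 1], [0, 0, 0, 0, 0, 0, 1], [0, 0, 0, 0, 0, 0.14, 1], [0, 0, 0, 0, 0, 0.14, 1], [0, 0, 0, 0, 0, 0, 1]]
  ]
}}

```text
clock: 16.58
position: [538.2, 11.3, 125.4]
tcp_rot: [2.515, 1.878, 0.006]
wrist_force: [-2.1, -0.5, 14.3]
width: 0.302
```

```bash
python3 - <<'E'
from h import *
s=st()
E
```

```text
t 16.575 p [538.1615  11.2654 125.4152] rv [2.5147 1.8776 0.0058] F [-2.0914 -0.4639 14.3103] M [ 0.0288  0.5671 -0.7851] w 0.3017058769539082 q [-0.1216  0.4709  1.6401  0.0002  1.0257  0.1664]
```

{"op": "step_arm", "data": {
  "targets": [
    [[0, 0, 0.1, 0, 0, -0.15, 1], [0, 0, 0.1, 0, 0, -0.15, 1], [0, 0, 0.1, 0, 0, 0, 1], [0, 0, 0.1, 0, 0, 0.1, 1], [0, 0, 0.1, 0, 0, -0.15, 1], [0, 0, 0.1, 0, 0, -0.15, 1]]
  ]
}}

```text
clock: 17.32
position: [538.1, 11.3, 125.4]
tcp_rot: [2.366, 2.062, 0.005]
wrist_force: [-2.5, 1.2, 14.0]
width: 0.308
```

```bash
python3 - <<'E'
from h import *
s=st(); g=snap('wrist','w9'); crop('w9',190,170,170,200,4,'w9c'); st()
E
```

```text
t 17.325 p [538.0767  11.2919 125.3856] rv [2.3659 2.0616 0.0051] F [-2.5291  1.2478 14.0099] M [ 0.0449  0.6805 -0.8403] w 0.3075413779888442 q [-0.1215  0.4708  1.6403  0.0001  1.0257  0.0157]
t 17.375 p [538.0386  11.2582 125.3876] rv [2.3639 2.0638 0.0049] F [-2.1923  0.6271 13.7432] M [0.0408 0.6333 0.0572] w 0.30158852541621034 q [-0.1215  0.4708  1.6403 -0.      1.0258  0.0138]
```

View pics/w9c.png

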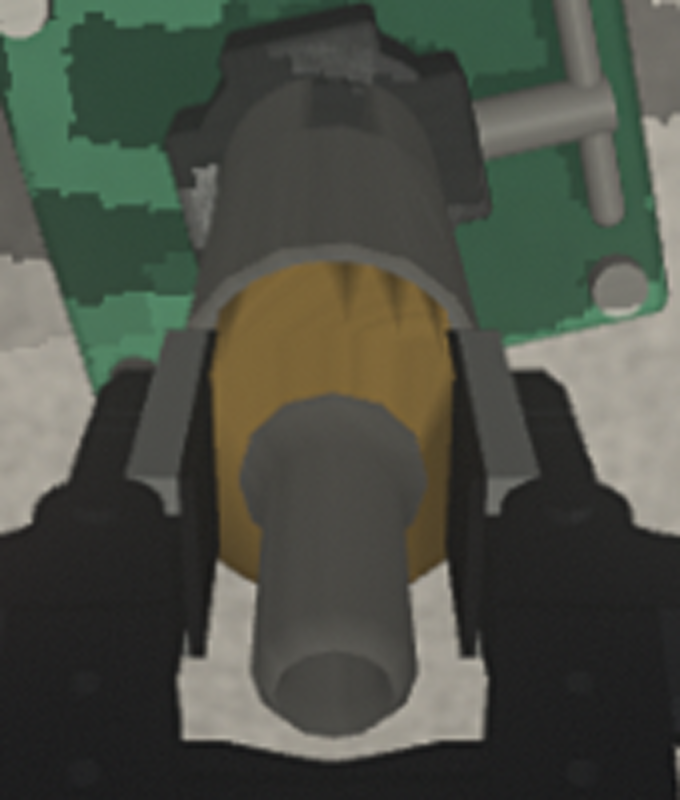

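```bash
python3 - <<'E'
from h import *
g=load('w9'); s=sense(); c=np.array(s['position'])[:2]; yaw=2*np.arctan2(2.0638,2.3639);d=np.array([np.cos(yaw),np.sin(yaw)]);print(np.degrees(yaw))
pr=proj(g,(*(c+20*d),122.5),True);print('rim',pr)
for gap in(0,1,2,3): print(gap,proj(g,(*(c+18*d),122.5+gap),True), 'top', proj(g,(*(c),122.5+gap+58),True))
E
```

```text
82.24509056898417
rim [272.509 228.983]
0 [272.5159 232.8785] top [273.4012 342.606 ]
1 [272.5258 233.6521] top [273.4216 344.47  ]
2 [272.5358 234.4351] top [273.4424 346.3586]
3 [272.5459 235.2276] top [273.4635 348.2723]
```

{"op": "step_arm", "data": {
  "targets": [
    [[0, 0, -1.0, 0, 0, 0, 1], [0, 0, -1.8, 0, 0, 0.05, 1], [0, 0, -1.8, 0, 0, 0.03, 1]]
  ]
}}

```text
clock: 17.75
position: [537.7, 11.3, 125.5]
tcp_rot: [2.399, 2.025, 0.003]
wrist_force: [1.9, -1.7, 3.1]
width: 0.305
```

```bash
python3 - <<'E'
from h import *
s=st()
E
```

```text
t 17.75 p [537.6742  11.3239 125.541 ] rv [2.3989 2.025  0.0031] F [ 1.8628 -1.7474  3.1432] M [-0.1097 -0.4133 -0.4641] w 0.3048672655110539 q [-0.1214  0.4709  1.6396 -0.0001  1.0281  0.0473]
```

{"op": "step_arm", "data": {
  "targets": [
    [[0, 0, -0.4, 0, 0, 0, -1], [0, 0, -0.4, 0, 0, 0, -1], [0, 0, -0.4, 0, 0, 0, -1], [0, 0, -0.4, 0, 0, 0, -1], [0, 0, -0.4, 0, 0, 0, -1], [0, 0, -0.4, 0, 0, 0, -1]]
  ]
}}

```text
clock: 18.5
position: [536.5, 11.6, 125.5]
tcp_rot: [2.401, 2.025, -0.0]
wrist_force: [0.4, 0.4, -0.1]
width: 0.997
```

```bash
python3 - <<'E'
from h import *
s=st(); g=snap('wrist','w10'); crop('w10',190,170,170,200,4,'w10c'); st()
c=(537.6,11.0);yaw=2*np.arctan2(2.025,2.3989);d=np.array([np.cos(yaw),np.sin(yaw)])
print('rim',proj(g,(*(c+20*d),122.5),True))
for gap in(0,1,2,3): print(gap,proj(g,(*(c+18*d),122.5+gap),True), 'top', proj(g,(*(c),122.5+gap+58),True))
E
```

```text
t 18.5 p [536.474   11.5699 125.4722] rv [ 2.4014  2.0254 -0.0001] F [ 0.3505  0.4124 -0.135 ] M [0.0211 0.0256 0.0066] w 0.9969724938802187 q [-0.1213  0.4706  1.6404 -0.0001  1.0306  0.0483]
t 18.55 p [536.5005  11.546  125.5077] rv [ 2.4014  2.0254 -0.    ] F [-0.0805  0.9802 -0.1879] M [-0.0053  0.0248  0.0359] w 0.9996012831464983 q [-0.1213  0.4705  1.6404 -0.0001  1.0306  0.0483]
rim [275.1176 229.6003]
0 [275.1086 233.4872] top [276.1525 343.1974]
1 [275.1242 234.2638] top [276.1793 345.0606]
2 [275.14   235.0497] top [276.2065 346.9483]
3 [275.1559 235.8452] top [276.234  348.8609]
```

View pics/w10c.png

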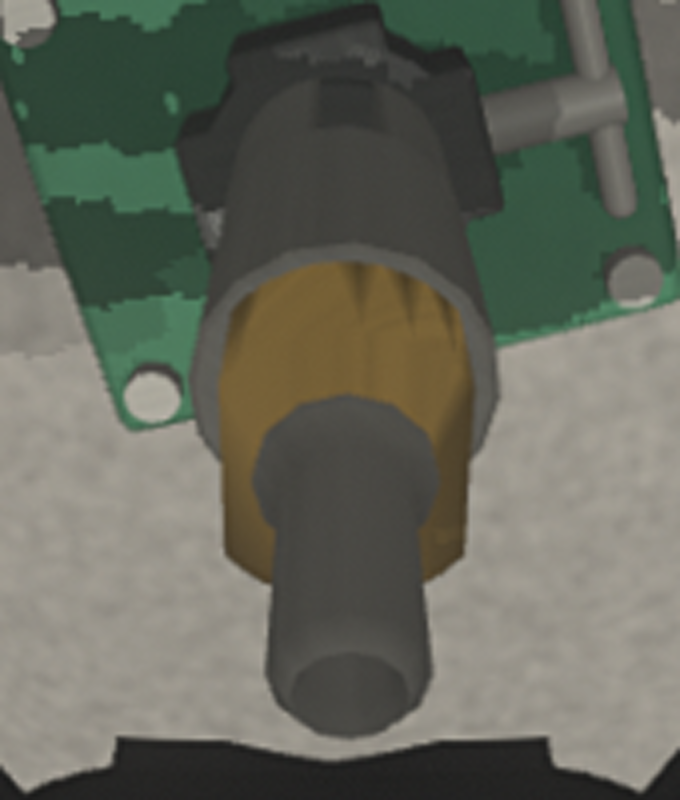

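```bash
python3 - <<'E'
from h import *
rel(pose(536.5,11.5,225,82)); rel(pose(580.5,-372,180,102.2))
E
```

```text
row [ -0.05   0.02 -99.49] [ 0.0001  0.0001 -0.0299] rows>= 1.5918768292531191 0.15993069155645434
row [-370.63  108.07  -54.45] [ 0.0001  0.0001 -0.3824] rows>= 6.238213600457782 2.0477798591179206
```

{"op": "step_arm", "data": {
  "targets": [
    [[0, 0, -50, 0, 0, 0, -1], [0, 0, -100, 0, 0, 0, -1], [0, 0, -100, 0, 0, 0, -1], [-371, 108, -54, 0, 0, -0.382, -1], [-371, 108, -54, 0, 0, -0.382, -1], [-371, 108, -54, 0, 0, -0.382, -1], [-371, 108, -54, 0, 0, -0.382, -1], [-371, 108, -54, 0, 0, -0.382, -1], [-371, 108, -54, 0, 0, -0.382, -1], [-371, 108, -54, 0, 0, -0.382, -1], [-371, 108, -54, 0, 0, -0.382, -1], [-371, 108, -54, 0, 0, -0.382, -1]]
  ]
}}

```text
clock: 20.05
position: [580.3, -371.1, 178.9]
tcp_rot: [-1.972, -2.444, -0.001]
wrist_force: [-0.2, 0.6, 0.3]
width: 0.996
```

```bash
python3 - <<'E'
from h import *
s=st(); g=snap('wrist','w11');st()
for p in((584.1,-375.3,54.5),(581.4,-362.6,54.5),(550.3,-219,38)): print(proj(g,p,True))
E
```

```text
t 20.05 p [ 580.2614 -371.0584  178.9021] rv [-1.9716 -2.444  -0.0006] F [-0.1767  0.5905  0.3275] M [0.0277 0.044  0.0152] w 0.9959564096261004 q [-0.6803  0.6898  1.0809  0.0004  1.3724 -0.8935]
t 20.1 p [ 580.5084 -370.814   179.428 ] rv [-1.9713 -2.4452 -0.0004] F [-0.2541 -0.543   0.1723] M [-0.0681  0.0001 -0.0197] w 1.0079442853347547 q [-0.6797  0.6891  1.0807  0.0003  1.3724 -0.8935]
[276.0772 205.568 ]
[276.1843 190.8584]
[276.1965  21.2632]
```

View pics/w11.png

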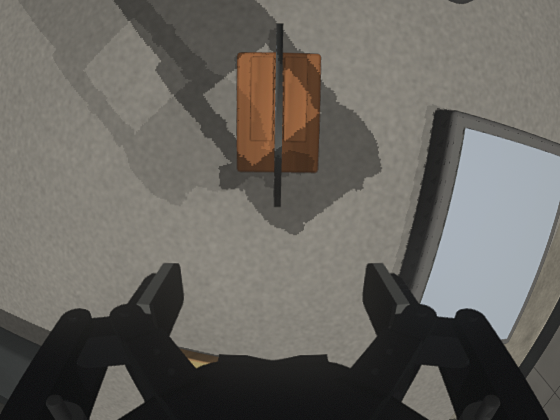

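```bash
python3 - <<'E'
from h import *
g=load('w11'); crop('w11',225,10,110,210,3.6,'w11c')
a=atz(g,277.5,206,54.5,True);b=atz(g,280,24,38,True);print(a,b,np.linalg.norm((a-b)[:2]),np.degrees(np.arctan2((b-a)[1],(b-a)[0])))
E
```

```text
[ 585.374  -375.4189   54.5   ] [ 554.0155 -220.7975   38.    ] 157.76920966619966 101.46458529758566
```

View pics/w11c.png

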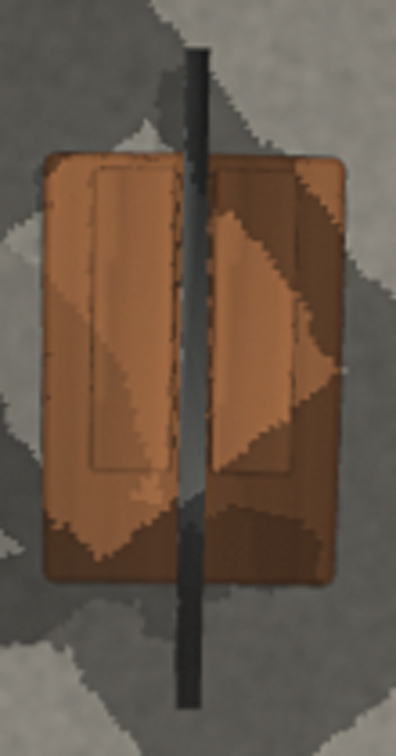

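```bash
python3 - <<'E'
from h import *
g=load('s6'); w=load('w6'); print(proj(g,w['T'][:3,3]))
g=load('s3'); w=load('w3'); print(proj(g,w['T'][:3,3]))
crop('s6',200,0,200,150,4,'s6d')
E
```

```text
[329.7387 117.5695]
[478.7375 233.1503]
```

View pics/s6d.png

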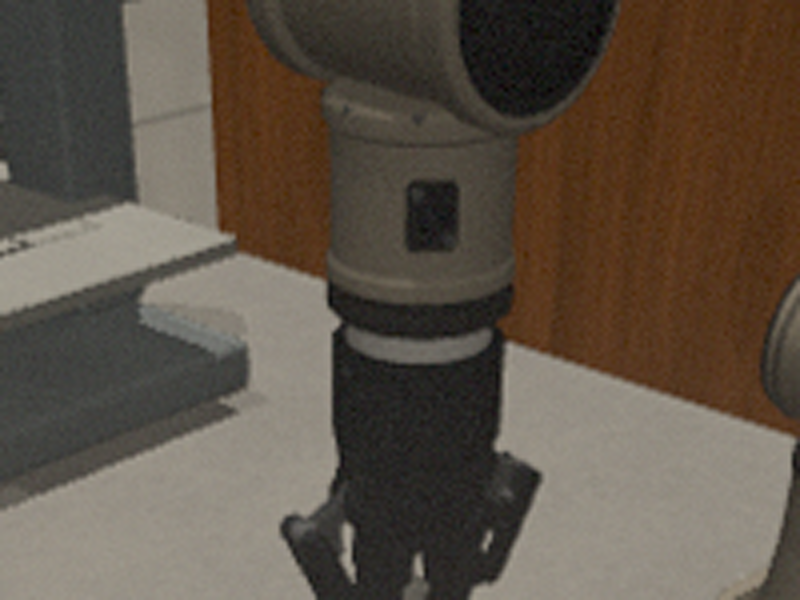

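```bash
python3 - <<'E'
from h import *
t=load('top0')
for u,v in((378,137),(497,125)): print(atz(t,u,v,0),atz(t,u,v,40))
rel(pose(582.8,-362.7,32,101.5))
E
```

```text
[ 736.9914 -258.8083    0.    ] [ 721.8683 -249.0795   40.    ]
[ 762.6761 -544.4066    0.    ] [ 746.3896 -521.7417   40.    ]
row [  7.34   3.99 147.43] [-0.0002 -0.0007  0.0131] rows>= 2.362702335422366 0.07011073819192491
```

{"op": "step_arm", "data": {
  "targets": [
    [[7.3, 4, 50, 0, 0, 0.013, -1], [7.3, 4, 90, 0, 0, 0.013, -1], [7.3, 4, 125, 0, 0, 0.013, -1], [7.3, 4, 147, 0, 0, 0.013, -1], [7.3, 4, 147, 0, 0, 0.013, -1], [7.3, 4, 147, 0, 0, 0.013, -1]]
  ]
}}

```text
clock: 20.85
position: [583.7, -364.1, 34.2]
tcp_rot: [1.986, 2.431, -0.0]
wrist_force: [0.6, 0.0, 0.9]
width: 1.001
```

```bash
python3 - <<'E'
from h import *
s=st(); g=snap('wrist','w12'); crop('w12',140,130,280,200,2.8,'w12c');st()
E
```

```text
t 20.85 p [ 583.653  -364.0687   34.1552] rv [ 1.9864  2.431  -0.    ] F [0.6445 0.0388 0.9308] M [0.0144 0.0152 0.0038] w 1.000786859936333 q [-0.669   0.8207  1.2422 -0.0001  1.0764 -0.8696]
t 20.9 p [ 583.7319 -364.3848   34.4536] rv [1.9864 2.4301 0.    ] F [-0.2524 -0.367   0.3573] M [-0.0216  0.0039 -0.0115] w 1.0025082844638797 q [-0.6693  0.8204  1.2419 -0.      1.0764 -0.8695]
```

View pics/w12c.png

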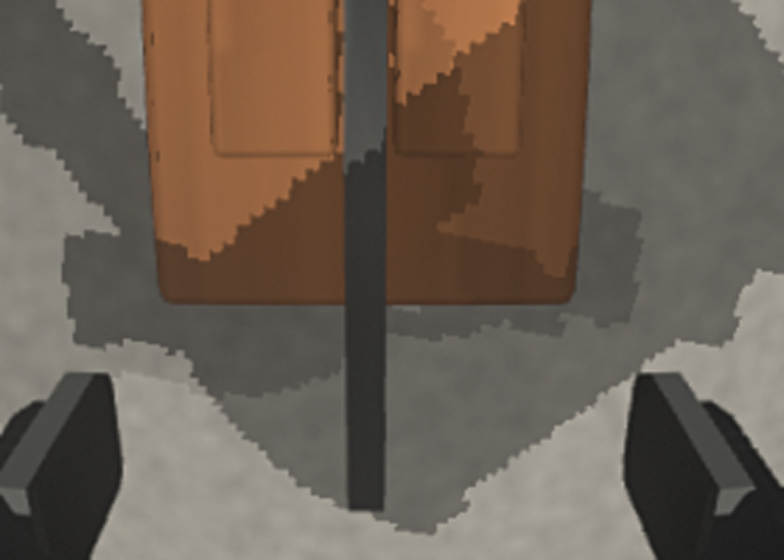

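{"op": "step_arm", "data": {
  "targets": [
    [[1.6, -0.6, 2, 0, 0, 0, -1], [1.6, -0.6, 2, 0, 0, 0, 1], [1.6, -0.6, 2, 0, 0, 0, 1], [1.6, -0.6, 2, 0, 0, 0, 1], [1.6, -0.6, 2, 0, 0, 0, 1], [1.6, -0.6, 2, 0, 0, 0, 1], [1.6, -0.6, 2, 0, 0, 0, 1], [1.6, -0.6, 2, 0, 0, 0, 1], [1.6, -0.6, 2, 0, 0, 0, 1], [1.6, -0.6, 2, 0, 0, 0, 1], [1.6, -0.6, 2, 0, 0, 0, 1]]
  ],
  "newtons": 80
}}

```text
clock: 22.28
position: [582.0, -363.0, 30.7]
tcp_rot: [1.989, 2.431, 0.0]
wrist_force: [-0.4, 0.5, 2.2]
width: 0.049
```

```bash
python3 - <<'E'
from h import *
s=st(); g=snap('wrist','w13'); crop('w13',140,130,280,200,2.8,'w13c');st()
E
```

```text
t 22.275 p [ 581.9538 -362.9665   30.6693] rv [1.9889 2.4313 0.    ] F [-0.4458  0.4683  2.1837] M [ 0.0438 -0.073  -0.0017] w 0.04939355611068861 q [-0.6693  0.8224  1.2497 -0.      1.0691 -0.8688]
t 22.325 p [ 581.9553 -362.9763   30.6562] rv [ 1.9889  2.4313 -0.0001] F [ 0.7773 -0.0026  1.9898] M [ 0.0382 -0.0939  0.0194] w 0.05384252427477846 q [-0.6693  0.8224  1.2497 -0.      1.0691 -0.8688]
```

View pics/w13c.png

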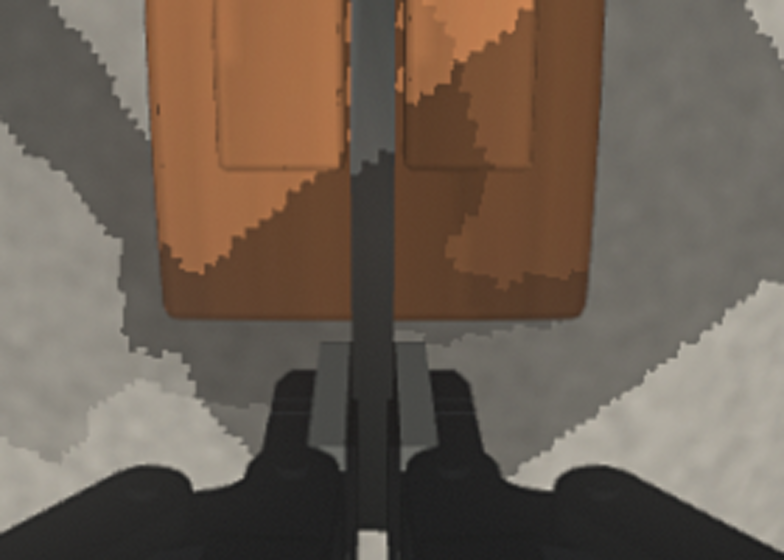

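```bash
python3 - <<'E'
from h import *
t=load('top0')
for u,v,z in((247,280,15),(294,273,15),(300,332,15),(253,337,15),(271,309,122)): print('red',atz(t,u,v,z))
g=load('w13'); te=atz(g,272.4,318.1,54.5,True); print(te)
yaw=np.radians(101.43);d=np.array([np.cos(yaw),np.sin(yaw)]); n=np.array([np.sin(yaw),-np.cos(yaw)])
r=te[:2]-np.array([581.95,-362.97]); print('tail rel along',r@d,'lat',r@n)
E
```

```text
red [403.8527  50.9937  15.    ]
red [417.9755 -53.0055  15.    ]
red [292.4522 -64.0381  15.    ]
red [283.014   37.2513  15.    ]
red [348.7877  -6.9735 122.    ]
[ 584.2759 -375.2458   54.5   ]
tail rel along -12.493239954623563 lat -0.1529595876845828
```

```bash
python3 - <<'E'
from h import *
yaw=np.radians(76.4);d=np.array([np.cos(yaw),np.sin(yaw)])
p=np.array([538,11.2])-192.5*d; print(p); rel(pose(*p,85,76.4))
E
```

```text
[ 492.7351 -175.9025]
row [201.03 -50.36 -54.43] [0.0003 0.0003 0.4369] rows>= 3.4282622005242924 2.3393263784105485
```

{"op": "step_arm", "data": {
  "targets": [
    [[0, 0, -8, 0, 0, 0, 1], [0, 0, -25, 0, 0, 0, 1], [0, 0, -54, 0, 0, 0, 1], [50, -12, -54, 0, 0, 0.11, 1], [100, -25, -54, 0, 0, 0.22, 1], [150, -37, -54, 0, 0, 0.33, 1], [201, -50.4, -54, 0, 0, 0.437, 1], [201, -50.4, -54, 0, 0, 0.437, 1], [201, -50.4, -54, 0, 0, 0.437, 1]]
  ]
}}

```text
clock: 23.45
position: [493.6, -176.5, 85.7]
tcp_rot: [2.466, 1.942, 0.001]
wrist_force: [-0.1, -0.3, -1.6]
width: 0.053
```

```bash
python3 - <<'E'
from h import *
s=st(); g=snap('wrist','w14'); st()
yaw=np.radians(76.4);d=np.array([np.cos(yaw),np.sin(yaw)]);a=np.array([538,11.2])
for k in(-20,-20): print('slot',proj(g,(*(a+k*d),40),True),proj(g,(*(a+k*d),70),True))
E
```

```text
t 23.45 p [ 493.629  -176.5384   85.7037] rv [2.4657 1.9424 0.0013] F [-0.1156 -0.3239 -1.6272] M [-0.0823 -0.0324 -0.0384] w 0.052791965326525074 q [-0.4895  0.5032  1.719  -0.0004  0.9165 -0.253 ]
t 23.5 p [ 493.7033 -176.9576   85.4198] rv [2.4667 1.9415 0.0012] F [ 0.5631 -0.5308 -0.2195] M [-0.0658  0.0395 -0.0002] w 0.052731879473093886 q [-0.4902  0.504   1.7185 -0.0003  0.9164 -0.2528]
slot [271.0907 -45.7922] [271.0117 -70.0482]
slot [271.0907 -45.7922] [271.0117 -70.0482]
```

View pics/w14.png

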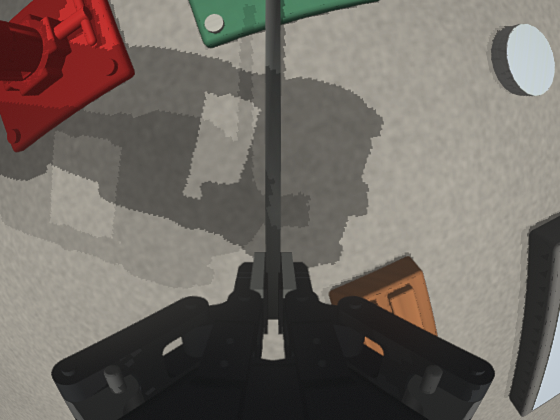

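{"op": "step_arm", "data": {
  "targets": [
    [[0, -1, 20, 0, 0, 0, 1], [0, -1, 43.3, 0, 0, 0, 1], [0, -1, 43.3, 0, 0, 0, 1], [0, -1, 43.3, 0, 0, 0, 1]]
  ]
}}

```text
clock: 24.0
position: [492.3, -176.6, 41.8]
tcp_rot: [2.469, 1.941, 0.001]
wrist_force: [0.5, 0.2, -1.6]
width: 0.053
```

```bash
python3 - <<'E'
from h import *
s=st(); g=snap('top','t15');h=snap('scene','s15');w=snap('wrist','w15');st()
crop('t15',230,170,110,110,6,'t15c');crop('s15',190,150,150,120,5,'s15c');crop('w15',190,0,160,200,4,'w15c')
yaw=np.radians(76.4);d=np.array([np.cos(yaw),np.sin(yaw)]);a=np.array([538,11.2])
for z in(40,70):print('slot in w',proj(w,(*(a-20*d),z),True))
E
```

```text
t 24.0 p [ 492.3456 -176.6      41.8155] rv [2.4686 1.9411 0.0006] F [ 0.5444  0.2051 -1.6034] M [-0.0926 -0.0197  0.0595] w 0.05323678240895532 q [-0.4909  0.5687  1.7575 -0.0002  0.8141 -0.2527]
t 24.15 p [ 492.2923 -176.196    42.1034] rv [2.4678 1.9413 0.0011] F [ 0.2343 -1.0218 -0.5981] M [-0.0816  0.0266  0.0197] w 0.04625473016931076 q [-0.4903  0.5677  1.7584 -0.0001  0.8135 -0.2525]
slot in w [273.1044 -83.4608]
slot in w [ 273.3715 -119.9463]
```

View pics/t15c.png

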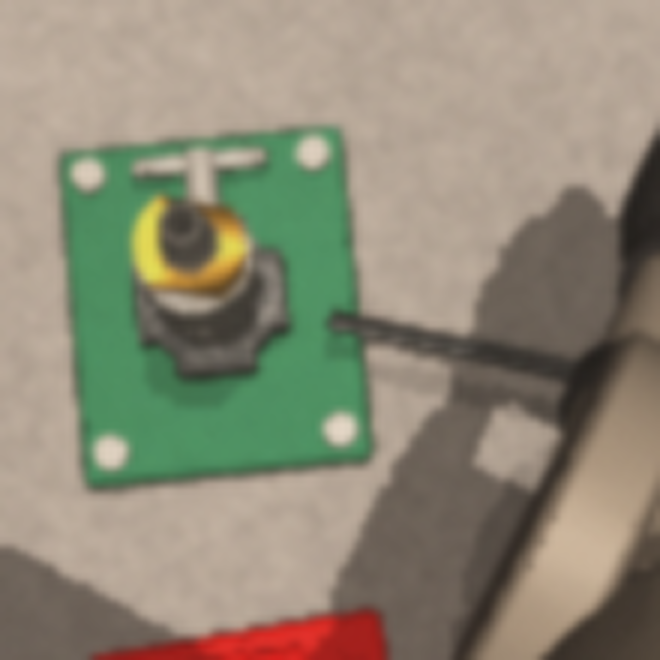

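View pics/s15c.png

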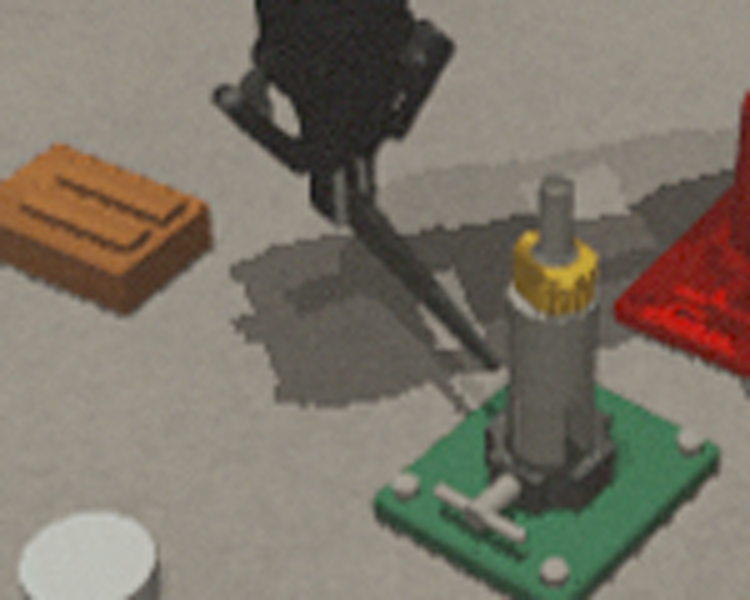

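View pics/w15c.png

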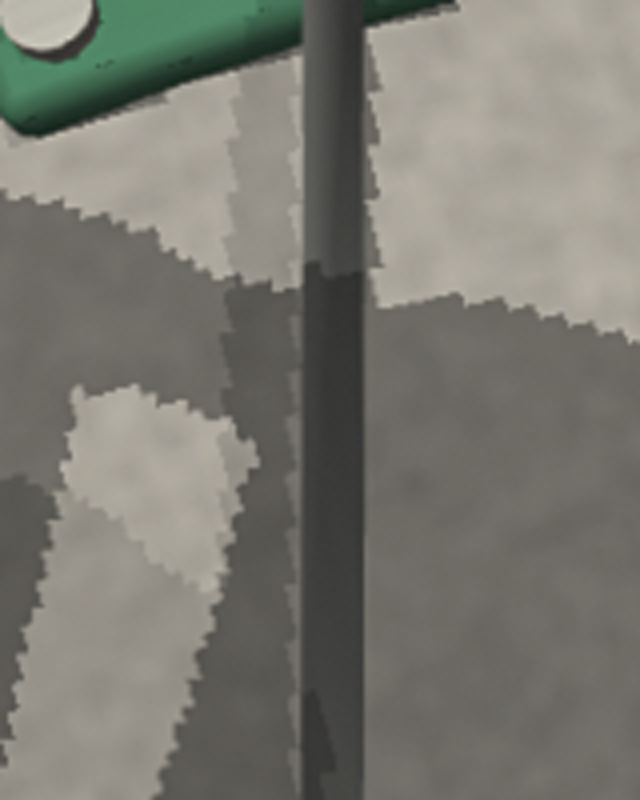

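```bash
python3 - <<'E'
from h import *
g=load('t15');s=load('s15')
yaw=np.radians(76.4);d=np.array([np.cos(yaw),np.sin(yaw)]);a=np.array([538,11.2]);p=np.array([492.3,-176.3])
print('nose pred',(proj(g,(*(p+147.5*d),48))-[230,170])*6, (proj(s,(*(p+147.5*d),48))-[190,150])*5)
print('nose z48 from top',atz(g,230+335/6-.5,170+318/6-.5,48), p+147.5*d)
# slot visible +y side in scene: predict edges
n=np.array([d[1],-d[0]])
for sg in(-4.75,4.75):
  for z in(40,70): print('slot+',(proj(s,(*(a+19.4*d+sg*n),z))-[190,150])*5,'slot-',(proj(s,(*(a-19.4*d+sg*n),z))-[190,150])*5)
rr=p-a; print(rr@d, rr@n)
crop('s15',280,220,40,30,18,'s15d')
E
```

```text
nose pred [325.1382 312.926 ] [495.1639 364.7029]
nose z48 from top [526.1909 -35.4195  48.    ] [526.9835 -32.9358]
slot+ [581.2531 453.8202] slot- [533.5364 405.2753]
slot+ [583.2514 404.4695] slot- [534.4879 356.3497]
slot+ [563.9317 461.7151] slot- [516.4955 412.7273]
slot+ [565.568  412.3012] slot- [517.0966 363.7331]
-192.9886821772658 -0.32947151970393584
```

View pics/s15d.png

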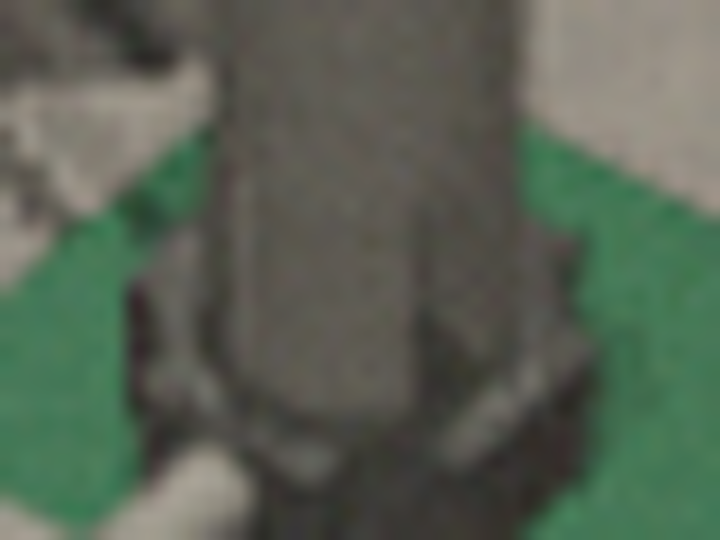

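{"op": "step_arm", "data": {
  "targets": [
    [[10, 0.3, 0, 0, 0, 0, 1], [20, 0.3, 0, 0, 0, 0, 1], [26, 0.3, 0, 0, 0, 0, 1], [32, 0.3, 0, 0, 0, 0, 1], [38, 0.3, 0, 0, 0, 0, 1], [44, 0.3, 0, 0, 0, 0, 1], [44, 0.3, 0, 0, 0, 0, 1]]
  ]
}}

```text
clock: 25.02
position: [502.3, -132.6, 41.2]
tcp_rot: [2.468, 1.943, -0.0]
wrist_force: [-1.3, 0.7, -1.5]
width: 0.051
```

```bash
python3 - <<'E'
from h import *
s=st(); h=snap('scene','s16');crop('s16',190,130,150,120,5,'s16c');crop('s16',280,220,40,30,18,'s16d')
E
```

```text
t 25.025 p [ 502.3312 -132.5811   41.1751] rv [ 2.4684  1.9433 -0.0001] F [-1.3186  0.7028 -1.4672] M [-0.1027  0.0622 -0.0021] w 0.05063428691498649 q [-0.4056  0.5655  1.7669 -0.0001  0.8092 -0.1686]
```

View pics/s16c.png

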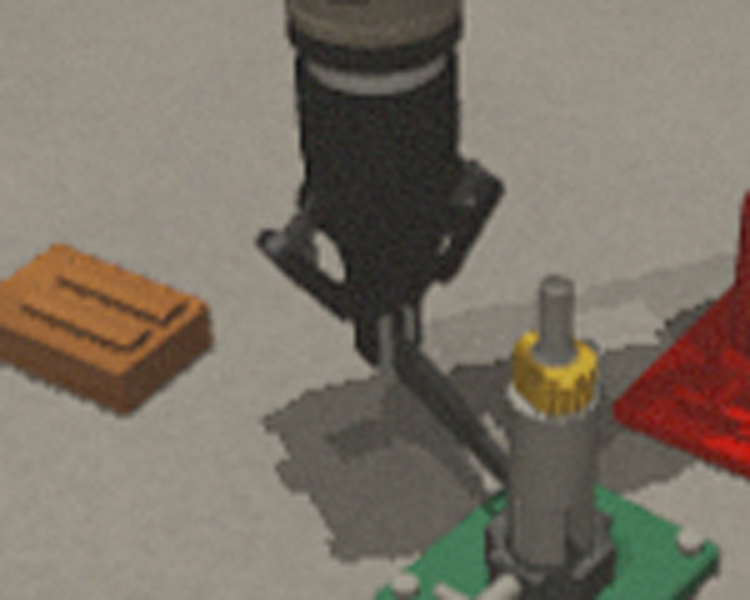

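{"op": "step_arm", "data": {
  "targets": [
    [[6, 0, 0, 0, 0, 0, 1], [12, 0, 0, 0, 0, 0, 1], [18, 0, 0, 0, 0, 0, 1], [23, 0, 0, 0, 0, 0, 1], [23, 0, 0, 0, 0, 0, 1]]
  ]
}}

```text
clock: 25.7
position: [507.7, -110.2, 41.2]
tcp_rot: [2.468, 1.943, -0.0]
wrist_force: [0.2, 0.2, -1.5]
width: 0.056
```

```bash
python3 - <<'E'
from h import *
s=st()
def al(p):
    yaw=np.radians(76.4);d=np.array([np.cos(yaw),np.sin(yaw)]);r=np.array(p)[:2]-[538,11.2];print('nose',r@d+147.5,'lat',r@np.array([d[1],-d[0]]))
al(s['position'])
E
```

```text
t 25.7 p [ 507.7161 -110.2013   41.1725] rv [ 2.4683  1.9435 -0.0002] F [ 0.1785  0.1671 -1.4774] M [-0.1151  0.0087 -0.0339] w 0.05640941562845799 q [-0.3613  0.5656  1.7668 -0.0002  0.8093 -0.1243]
nose 22.381602424276707 lat -0.8881988708785085
```

{"op": "step_arm", "data": {
  "targets": [
    [[0, 0.4, 0.6, 0, 0, 0, 1], [3, 0.4, 0.6, 0, 0, 0, 1], [6, 0.4, 0.6, 0, 0, 0, 1], [9, 0.4, 0.6, 0, 0, 0, 1], [12, 0.4, 0.6, 0, 0, 0, 1], [12, 0.4, 0.6, 0, 0, 0, 1]]
  ],
  "newtons": 110
}}

```text
clock: 26.45
position: [511.1, -100.2, 40.8]
tcp_rot: [2.467, 1.942, -0.001]
wrist_force: [-0.2, -7.6, -0.6]
width: 0.043
```

```bash
cat >> h.py <<'E'
def al(p):
    yaw=np.radians(76.4);d=np.array([np.cos(yaw),np.sin(yaw)]);r=np.array(p)[:2]-[538,11.2];print('nose',r@d+147.5,'lat',r@np.array([d[1],-d[0]]))
E
python3 - <<'E'
from h import *
s=st()
al(s['position'])
E
```

```text
t 26.45 p [ 511.0948 -100.1948   40.8168] rv [ 2.4672  1.9417 -0.0013] F [-0.2188 -7.5932 -0.5769] M [-1.0612  0.2081 -0.0379] w 0.04252040911545642 q [-0.3398  0.5674  1.7643 -0.0024  0.8086 -0.1009]
nose 32.90206608163146 lat 0.04282710876143312
```

{"op": "step_arm", "data": {
  "targets": [
    [[3, 0, 0, 0, 0, 0, 1], [6, 0, 0, 0, 0, 0, 1], [9, 0, 0, 0, 0, 0, 1], [12, 0, 0, 0, 0, 0, 1], [15, 0, 0, 0, 0, 0, 1], [15, 0, 0, 0, 0, 0, 1]]
  ]
}}

```text
clock: 27.2
position: [514.8, -85.6, 40.8]
tcp_rot: [2.468, 1.941, -0.001]
wrist_force: [-0.4, -5.5, -0.2]
width: 0.041
```

```bash
python3 - <<'E'
from h import *
s=st()
al(s['position']);h=snap('scene','s17');crop('s17',270,170,60,60,12,'s17c')
E
```

```text
t 27.2 p [514.7506 -85.5865  40.8047] rv [ 2.4678  1.9411 -0.0006] F [-0.4409 -5.4715 -0.212 ] M [-0.996   0.0891 -0.0973] w 0.041049571212308095 q [-0.3109  0.5687  1.7617 -0.0019  0.8098 -0.0718]
nose 47.960423064006406 lat 0.1611096971432499
```

View pics/s17c.png

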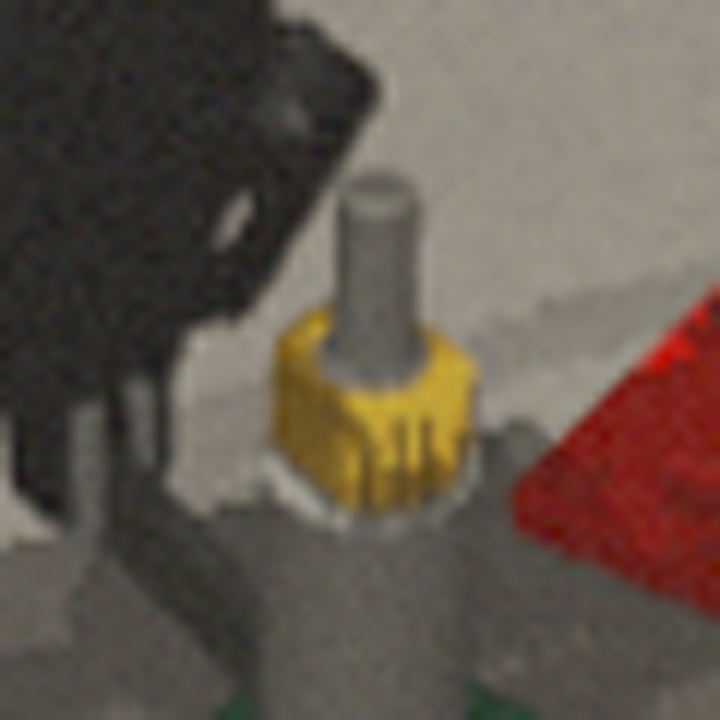

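{"op": "step_arm", "data": {
  "targets": [
    [[3, 0, 0, 0, 0, 0, 1], [6, 0, 0, 0, 0, 0, 1], [9, 0, 0, 0, 0, 0, 1], [12, 0, 0, 0, 0, 0, 1], [15, 0, 0, 0, 0, 0, 1], [18, 0, 0, 0, 0, 0, 1], [18, 0, 0, 0, 0, 0, 1]]
  ]
}}

```text
clock: 28.12
position: [518.7, -66.3, 40.6]
tcp_rot: [-2.468, -1.943, -0.001]
wrist_force: [0.8, 0.2, 0.4]
width: 0.044
```

```bash
python3 - <<'E'
from h import *
s=st()
al(s['position'])
E
```

```text
t 28.125 p [518.7284 -66.3086  40.591 ] rv [-2.4684 -1.9428 -0.0006] F [0.8402 0.239  0.4317] M [ 0.0776 -0.0008 -0.0347] w 0.044060052811289316 q [-0.2741  0.571   1.7577  0.0007  0.8129 -0.0373]
nose 67.63313728259418 lat -0.5057450204885664
```

{"op": "step_arm", "data": {
  "targets": [
    [[2, 0.3, 0, 0, 0, 0, 1], [4, 0.3, 0, 0, 0, 0, 1], [6, 0.3, 0, 0, 0, 0, 1], [8, 0.3, 0, 0, 0, 0, 1], [9.5, 0.3, 0, 0, 0, 0, 1], [9.5, 0.3, 0, 0, 0, 0, 1], [9.5, 0.3, 0, 0, 0, 0, 1]]
  ]
}}

```text
clock: 29.0
position: [521.2, -57.6, 40.6]
tcp_rot: [-2.469, -1.943, -0.0]
wrist_force: [0.6, 0.3, 1.1]
width: 0.048
```

```bash
python3 - <<'E'
from h import *
s=st()
al(s['position']);h=snap('scene','s18');crop('s18',270,170,60,60,12,'s18c')
E
```

```text
t 29.0 p [521.1916 -57.638   40.5832] rv [-2.4689 -1.9425 -0.0002] F [0.637  0.2768 1.0984] M [ 0.0323 -0.0227 -0.0156] w 0.047744985580284165 q [-0.2564  0.5729  1.7536  0.0002  0.815  -0.0191]
nose 76.63975406136908 lat -0.1503516422170321
```

View pics/s18c.png

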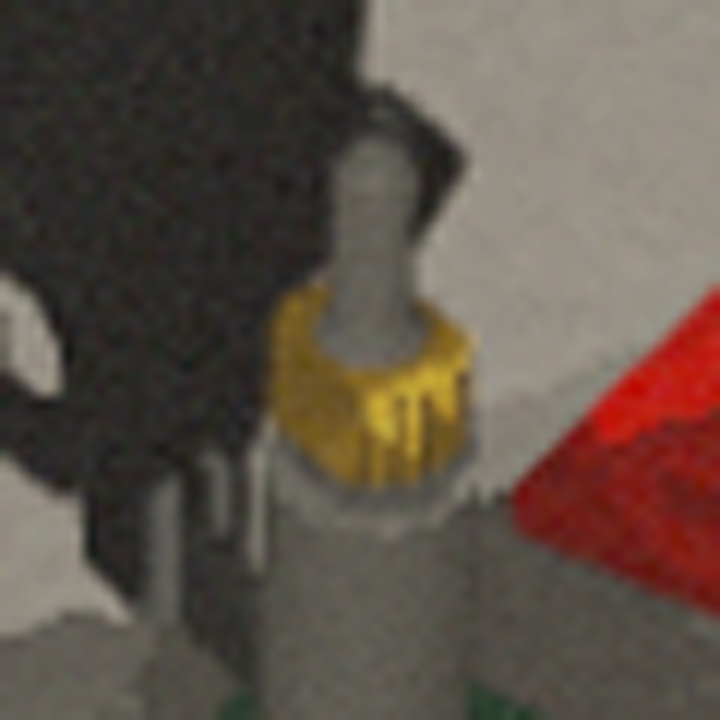

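```bash
python3 - <<'E'
from h import *
a=[cv2.resize(load(f)['pixels'][170:230,275:325],None,fx=5,fy=8,interpolation=cv2.INTER_CUBIC) for f in('s16','s17','s18')]
cv2.imwrite('pics/cmp.png',np.hstack(a))
g=load('s18')
for gap in(0,4,8): print(gap,proj(g,(538,11.2,122.5+58+gap)),proj(g,(538+5.6,11.2+5,142.5+gap)))
E
```

```text
0 [300.9986 186.6669] [300.5948 203.372 ]
4 [301.0398 185.0882] [300.6339 201.8768]
8 [301.0812 183.4998] [300.6732 200.3726]
```

View pics/cmp.png

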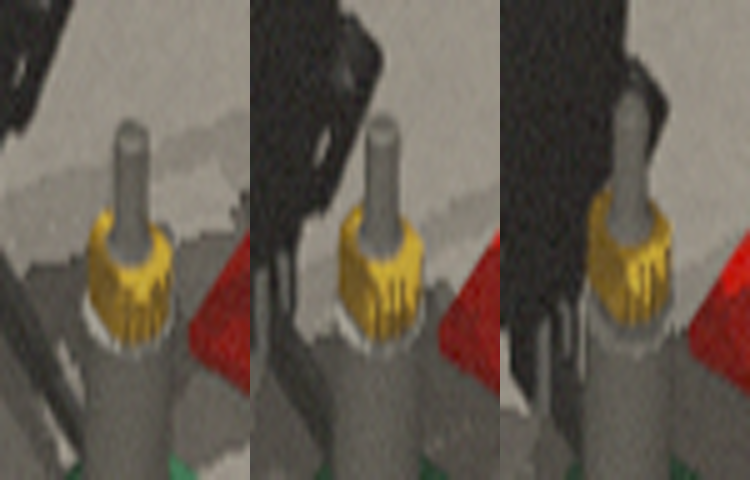

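{"op": "step_arm", "data": {
  "targets": [
    [[1.5, 0, 0, 0, 0, 0, 1], [1.5, 0, 0, 0, 0, 0, 1], [1.5, 0, 0, 0, 0, 0, 1]]
  ]
}}

```text
clock: 29.42
position: [521.5, -56.3, 40.6]
tcp_rot: [2.469, 1.942, -0.0]
wrist_force: [-0.1, -1.1, 1.7]
width: 0.045
```

{"op": "step_arm", "data": {
  "targets": [
    [[0, 0, 0, 0, 0, 0, 0.7], [0, 0, 0, 0, 0, 0, 0.4], [0, 0, 0, 0, 0, 0, -0.2], [0, 0, 0, 0, 0, 0, -1], [0, 0, 0, 0, 0, 0, -1], [0, 0, 0, 0, 0, 0, -1], [0, 0, 0, 0, 0, 0, -1]]
  ]
}}

```text
clock: 30.3
position: [521.5, -56.4, 40.6]
tcp_rot: [2.469, 1.943, -0.0]
wrist_force: [-0.0, 0.4, -0.9]
width: 1.0
```

```bash
python3 - <<'E'
from h import *
s=st()
al(s['position']);h=snap('scene','s19');crop('s19',250,160,100,100,7,'s19c')
E
```

```text
t 30.3 p [521.5284 -56.3512  40.6011] rv [ 2.4689  1.9425 -0.    ] F [-0.0379  0.4295 -0.911 ] M [0.0455 0.0355 0.0091] w 0.9997875174127492 q [-0.2537  0.5731  1.7531 -0.0001  0.8153 -0.0161]
nose 77.96974016869186 lat -0.12562008810738545
```

View pics/s19c.png

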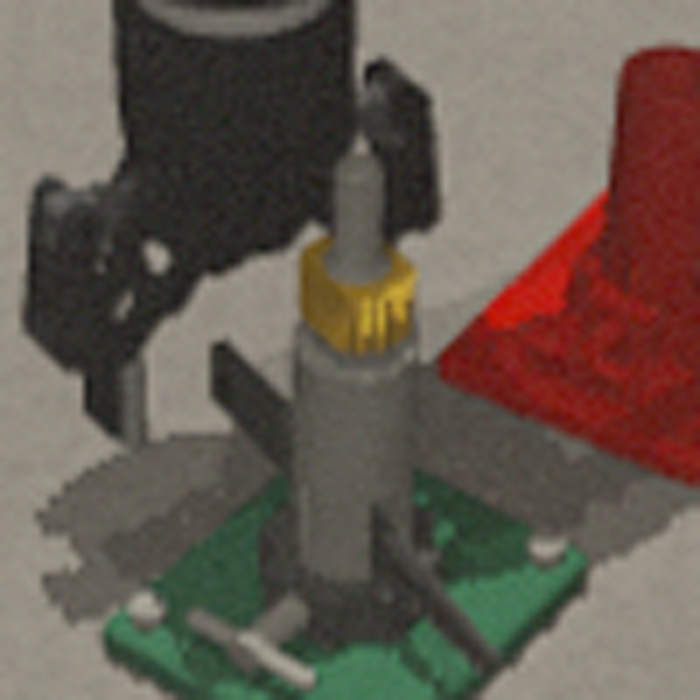

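{"op": "step_arm", "data": {
  "targets": [
    [[0, 0, -50, 0, 0, 0, -1], [0, 0, -110, 0, 0, 0, -1], [0, 0, -170, 0, 0, 0, -1], [0, 0, -170, 0, 0, 0, -1], [0, 0, -170, 0, 0, 0, -1]]
  ]
}}

```text
clock: 30.98
position: [521.0, -56.2, 210.0]
tcp_rot: [-2.468, -1.942, 0.001]
wrist_force: [-0.1, 0.3, -0.5]
width: 1.0
```

```bash
python3 - <<'E'
from h import *
s=st(); g=snap('wrist','w20');st(); print(proj(g,(538,11.2,122.5),True),proj(g,(538,11.2,188.5),True))
crop('w20',220,60,110,100,7,'w20c')
E
```

```text
t 30.975 p [520.9993 -56.1924 209.9874] rv [-2.4685 -1.9422  0.0009] F [-0.1042  0.2683 -0.4665] M [-0.0004 -0.0108 -0.0335] w 0.9997791487028815 q [-0.2537  0.3589  1.5604 -0.0001  1.2231 -0.0162]
t 31.025 p [520.6633 -56.1365 209.1842] rv [-2.4674 -1.9413  0.0026] F [-0.4195  0.2069  0.0785] M [-0.0028  0.0137  0.0117] w 1.0015742758344912 q [-0.2538  0.36    1.5611 -0.0001  1.2231 -0.0162]
[273.6586 118.5064] [274.0022 121.9306]
```

View pics/w20c.png

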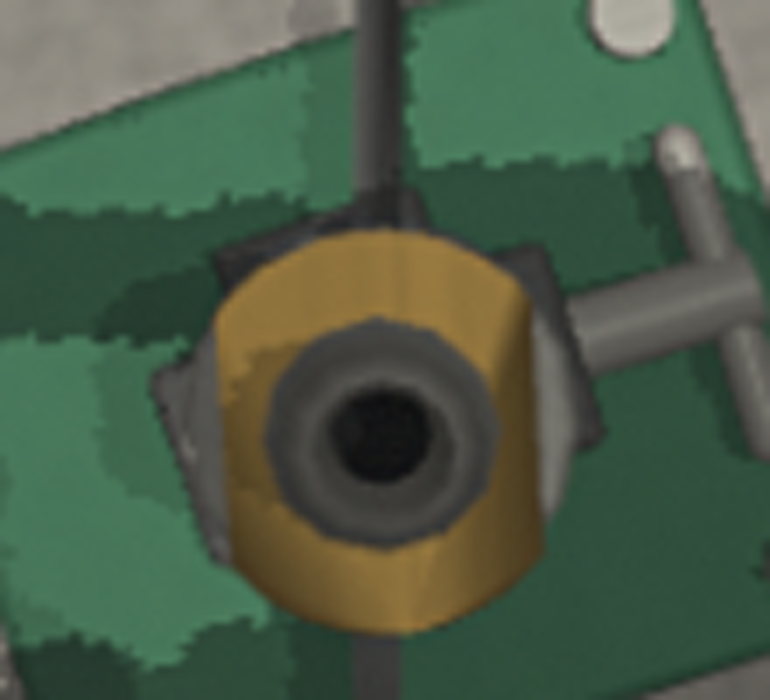

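```bash
python3 - <<'E'
from h import *
st();rel(pose(538,11.2,134,79.6))
E
```

```text
t 31.025 p [520.6633 -56.1365 209.1842] rv [-2.4674 -1.9413  0.0026] F [-0.4195  0.2069  0.0785] M [-0.0028  0.0137  0.0117] w 1.0015742758344912 q [-0.2538  0.36    1.5611 -0.0001  1.2231 -0.0162]
row [69.53  1.2  75.18] [-0.0027 -0.     -0.056 ] rows>= 1.6385301841045867 0.30044366510053183
```

{"op": "step_arm", "data": {
  "targets": [
    [[69.5, 0.8, -5, 0, 0, -0.056, -1], [69.5, 0.8, -5, 0, 0, -0.056, -1], [69.5, 0.8, 25, 0, 0, -0.056, -1], [69.5, 0.8, 50, 0, 0, -0.056, -1], [69.5, 0.8, 70, 0, 0, -0.056, -1], [69.5, 0.8, 74, 0, 0, -0.056, -1], [69.5, 0.8, 74, 0, 0, -0.056, -1], [69.5, 0.8, 74, 0, 0, -0.056, -1]]
  ]
}}

```text
clock: 32.02
position: [539.1, 10.8, 137.2]
tcp_rot: [2.413, 2.01, 0.001]
wrist_force: [0.8, 0.5, 0.5]
width: 0.998
```

```bash
python3 - <<'E'
from h import *
s=st(); g=snap('wrist','w21');crop('w21',140,150,280,210,2.8,'w21c'); rel(pose(538,11.2,134,79.6))
E
```

```text
t 32.025 p [539.0787  10.8346 137.2258] rv [2.4131 2.0102 0.0012] F [0.7945 0.5467 0.4748] M [0.0037 0.0285 0.0731] w 0.9983389278746319 q [-0.122   0.4599  1.6205 -0.0001  1.06    0.0597]
row [ 0.12 -1.16  3.33] [ 0.0015  0.0001 -0.    ] rows>= 0.05644545735749964 0.00795794808702143
```

View pics/w21c.png

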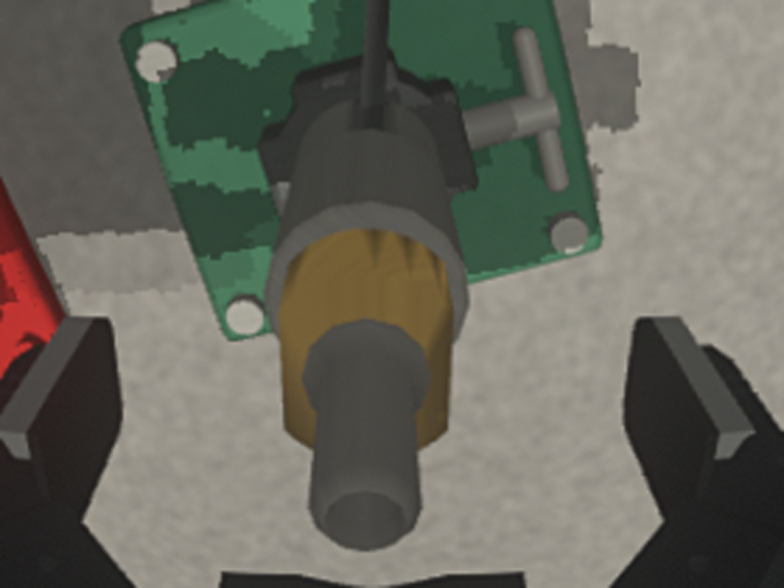

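{"op": "step_arm", "data": {
  "targets": [
    [[0, -1.1, 3, 0, 0, 0, -1], [0, -1.1, 3, 0, 0, 0, 0], [0, -1.1, 3, 0, 0, 0, 1], [0, -1.1, 3, 0, 0, 0, 1], [0, -1.1, 3, 0, 0, 0, 1], [0, -1.1, 3, 0, 0, 0, 1], [0, -1.1, 3, 0, 0, 0, 1], [0, -1.1, 3, 0, 0, 0, 1], [0, -1.1, 3, 0, 0, 0, 1]]
  ],
  "newtons": 60
}}

```text
clock: 33.2
position: [537.8, 11.2, 133.8]
tcp_rot: [2.413, 2.011, 0.001]
wrist_force: [0.5, 0.2, 3.6]
width: 0.314
```

```bash
python3 - <<'E'
from h import *
s=st(); g=snap('wrist','w22');crop('w22',190,170,170,200,3,'w22c')
for z in(188,190): print(proj(g,(*np.array(s['position'])[:2],z),True))
E
```

```text
t 33.2 p [537.7914  11.2052 133.8036] rv [2.4132 2.0107 0.0006] F [0.4833 0.2108 3.6453] M [-0.0059 -0.0406 -0.0159] w 0.31402147589027063 q [-0.1217  0.4622  1.6277 -0.      1.0511  0.0598]
[272.7852 340.8757]
[272.793 344.584]
```

View pics/w22c.png

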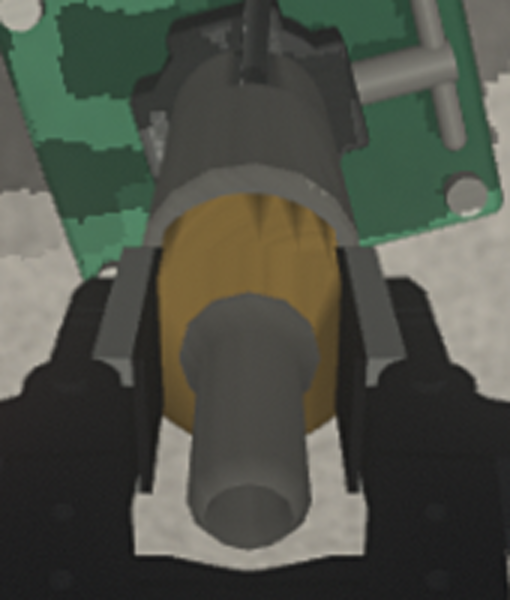

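{"op": "step_arm", "data": {
  "targets": [
    [[0, 0, -2, 0, 0, 0, 1], [0, 0, -6, 0, 0, 0, 1], [0, 0, -14, 0, 0, 0, 1], [0, 0, -30, 0, 0, 0, 1], [0, 0, -50, 0, 0, 0, 1], [0, 0, -75, 0, 0, 0, 1], [0, 0, -90, 0, 0, 0, 1], [0, 0, -90, 0, 0, 0, 1], [0, 0, -90, 0, 0, 0, 1]]
  ]
}}

```text
clock: 34.38
position: [536.9, 11.3, 222.6]
tcp_rot: [-2.413, -2.01, 0.002]
wrist_force: [-0.9, 0.3, -3.0]
width: 0.311
```

```bash
python3 - <<'E'
from h import *
s=st(); h=snap('scene','s23');crop('s23',230,100,150,170,4,'s23c')
rel(pose(486.3,271,s['position'][2],94))
E
```

```text
t 34.375 p [536.9446  11.305  222.6363] rv [-2.4126 -2.0102  0.0021] F [-0.9237  0.2769 -2.9642] M [ 0.0736  0.0368 -0.03  ] w 0.3110963526649449 q [-0.1216  0.3722  1.5035 -0.0001  1.2678  0.0599]
row [246.3  -96.7    0.01] [-0.0022 -0.0001 -0.2514] rows>= 4.233618043931782 1.3460776133756476
```

View pics/s23c.png

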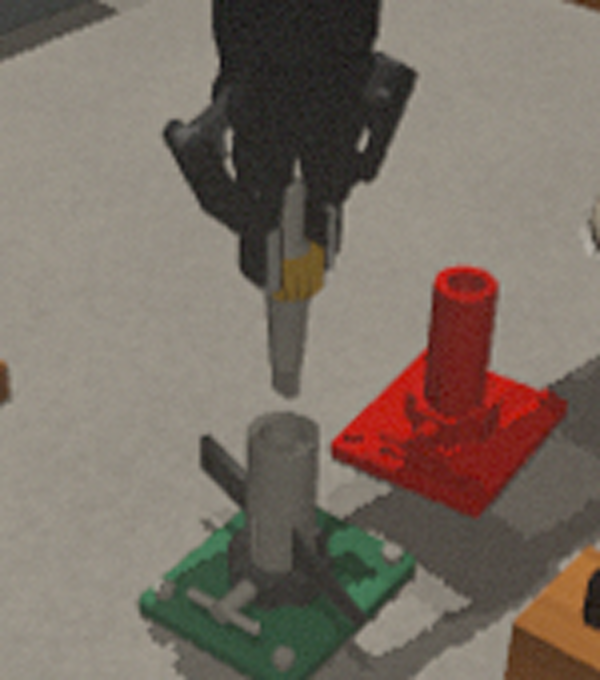

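{"op": "step_arm", "data": {
  "targets": [
    [[0, 0, -8, 0, 0, 0, 1], [120, -47, -8, 0, 0, -0.12, 1], [120, -47, -8, 0, 0, -0.12, 1], [246.3, -96.7, -8, 0, 0, -0.251, 1], [246.3, -96.7, -8, 0, 0, -0.251, 1], [246.3, -96.7, -8, 0, 0, -0.251, 1], [246.3, -96.7, -8, 0, 0, -0.251, 1], [246.3, -96.7, -8, 0, 0, -0.251, 1]]
  ]
}}

```text
clock: 35.42
position: [487.4, 269.5, 231.5]
tcp_rot: [2.144, 2.295, -0.001]
wrist_force: [0.5, 0.1, -3.1]
width: 0.309
```

```bash
python3 - <<'E'
from h import *
s=st(); g=snap('wrist','w24');s=st();crop('w24',215,170,120,190,4,'w24c'); print(proj(g,(486.4,271.2,78),True));rel(pose(486.4,271.2,s['position'][2],94))
E
```

```text
t 35.425 p [487.3907 269.5032 231.5027] rv [ 2.1442  2.2954 -0.0011] F [ 0.5483  0.0921 -3.0958] M [-0.0123  0.0252 -0.0248] w 0.3087418397621966 q [ 0.3679  0.4009  1.434  -0.0008  1.3072  0.3   ]
t 35.475 p [487.4865 269.3605 231.5487] rv [ 2.145   2.2948 -0.0008] F [-0.0099  0.3904 -1.3442] M [-0.0082 -0.04    0.0417] w 0.31034839527714475 q [ 0.3675  0.4008  1.434  -0.0006  1.3071  0.3002]
[271.7252 189.4202]
row [ 1.91 -0.96 -0.  ] [-0.0001  0.0006 -0.0023] rows>= 0.034182207947095616 0.01289810218466218
```

View pics/w24c.png

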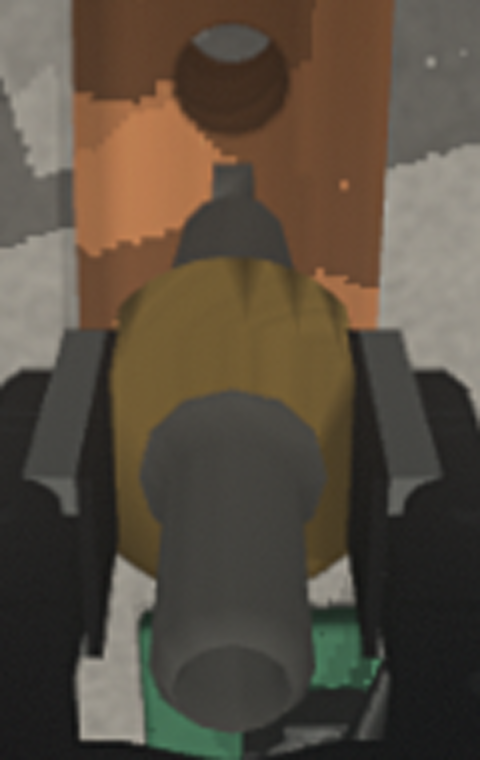

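{"op": "step_arm", "data": {
  "targets": [
    [[1.9, -0.7, 20, 0, 0, 0, 1], [1.9, -0.7, 50, 0, 0, 0, 1], [1.9, -0.7, 72, 0, 0, 0, 1], [1.9, -0.7, 90, 0, 0, 0, 1], [1.9, -0.7, 105, 0, 0, 0, 1], [1.9, -0.7, 118, 0, 0, 0, 1], [1.9, -0.7, 118, 0, 0, 0, 1]]
  ]
}}

```text
clock: 36.35
position: [485.8, 272.2, 112.7]
tcp_rot: [-2.143, -2.296, 0.003]
wrist_force: [-0.3, 0.4, -2.8]
width: 0.311
```

```bash
python3 - <<'E'
from h import *
s=st()
E
```

```text
t 36.35 p [485.7538 272.2033 112.679 ] rv [-2.1431 -2.2962  0.0028] F [-0.2694  0.4239 -2.8472] M [-0.0265  0.0381  0.0024] w 0.3113798999381224 q [ 0.3732  0.5196  1.5948 -0.0002  1.0292  0.3044]
```

{"op": "step_arm", "data": {
  "targets": [
    [[-0.8, 0.5, 8, 0, 0, 0, 1], [-0.8, 0.5, 16, 0, 0, 0, 1], [-0.8, 0.5, 22, 0, 0, 0, 1], [-0.8, 0.5, 26, 0, 0, 0, 1], [-0.8, 0.5, 29, 0, 0, 0, 1], [-0.8, 0.5, 30, 0, 0, 0, 1], [-0.8, 0.5, 30, 0, 0, 0, 1]]
  ]
}}

```text
clock: 37.22
position: [486.7, 272.0, 83.6]
tcp_rot: [2.143, 2.297, 0.0]
wrist_force: [-0.0, -0.8, -2.6]
width: 0.315
```

```bash
python3 - <<'E'
from h import *
s=st()
E
```

```text
t 37.225 p [486.7115 272.0414  83.6294] rv [2.1428 2.2972 0.0001] F [-0.0418 -0.8289 -2.5798] M [ 0.023  -0.0311 -0.0112] w 0.3146536710785087 q [ 0.3723  0.5571  1.6232 -0.0001  0.9612  0.3029]
```

{"op": "step_arm", "data": {
  "targets": [
    [[-0.6, 0, 1, 0, 0, 0, 1], [-0.6, 0, 2, 0, 0, 0, 1], [-0.6, 0, 3, 0, 0, 0, 1], [-0.6, 0, 3, 0, 0, 0, 1]]
  ]
}}

```text
clock: 37.72
position: [486.8, 271.4, 81.9]
tcp_rot: [2.142, 2.297, 0.001]
wrist_force: [-3.2, -2.2, 7.7]
width: 0.31
```

```bash
python3 - <<'E'
from h import *
s=st()
E
```

```text
t 37.725 p [486.8429 271.409   81.8515] rv [2.1424 2.2969 0.0012] F [-3.2296 -2.2124  7.6873] M [-0.3904  0.5385  0.0188] w 0.30984384507889884 q [ 0.3712  0.5588  1.6261 -0.0003  0.9557  0.3018]
```

{"op": "step_arm", "data": {
  "targets": [
    [[-0.4, -0.5, 0, 0, 0, 0, 1], [-0.4, -0.5, 0, 0, 0, 0, 1]]
  ]
}}

```text
clock: 37.98
position: [486.8, 271.4, 81.9]
tcp_rot: [2.142, 2.297, 0.003]
wrist_force: [-0.7, -0.2, 6.1]
width: 0.31
```

```bash
python3 - <<'E'
from h import *
s=st(); g=snap('wrist','w25');crop('w25',190,150,170,220,3,'w25c')
E
```

```text
t 37.975 p [486.8167 271.3603  81.8745] rv [2.1424 2.2966 0.0034] F [-0.7076 -0.1774  6.1431] M [-0.0214  0.3066  0.0442] w 0.30986989356954037 q [0.3709 0.5581 1.6275 0.0002 0.9537 0.3014]
```

View pics/w25c.png

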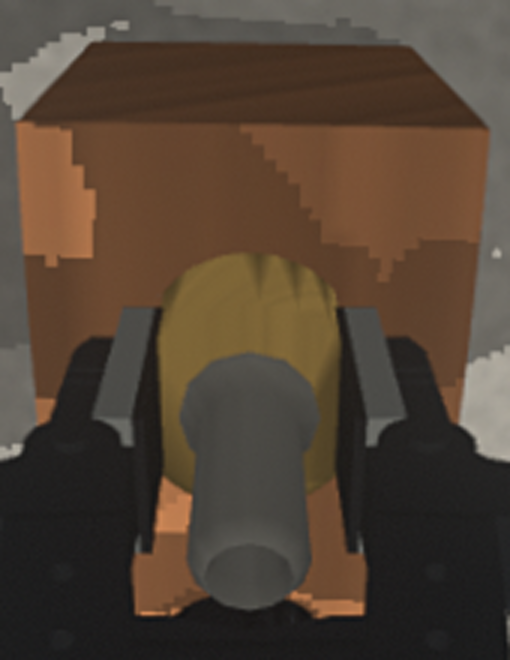

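{"op": "step_arm", "data": {
  "targets": [
    [[0, 0, -0.8, 0, 0, 0, 1], [0, 0, -0.8, 0, 0, 0, -1], [0, 0, -0.8, 0, 0, 0, -1], [0, 0, -0.8, 0, 0, 0, -1], [0, 0, -0.8, 0, 0, 0, -1], [0, 0, -0.8, 0, 0, 0, -1], [0, 0, -0.8, 0, 0, 0, -1]]
  ]
}}

```text
clock: 38.9
position: [486.2, 271.0, 81.3]
tcp_rot: [2.143, 2.297, -0.0]
wrist_force: [0.1, 0.6, 0.3]
width: 1.001
```

```bash
python3 - <<'E'
from h import *
s=st(); g=snap('wrist','w26');crop('w26',190,150,170,220,3,'w26c')
for z in(136,138,140): print(proj(g,(486.5,271.3,z),True))
E
```

```text
t 38.9 p [486.2035 270.956   81.3261] rv [ 2.1429  2.2972 -0.0002] F [0.0578 0.5952 0.33  ] M [ 0.0433 -0.0584  0.0224] w 1.0009838431207203 q [ 0.3708  0.5589  1.6279 -0.0001  0.955   0.3014]
[273.6214 341.1093]
[273.6373 344.8386]
[273.6535 348.6677]
```

View pics/w26c.png

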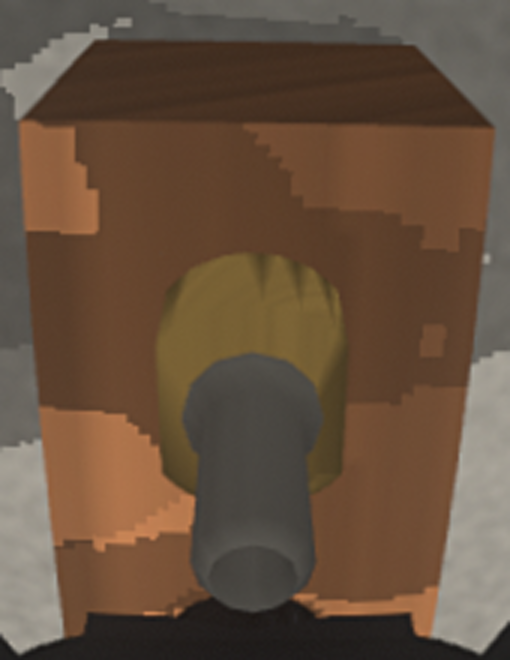

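{"op": "step_arm", "data": {
  "targets": [
    [[0, 0, -30, 0, 0, 0, -1], [0, 0, -80, 0, 0, 0, -1], [0, 0, -130, 0, 0, 0, -1], [-80, 0, -130, 0, 0, 0, -1], [-80, 0, -130, 0, 0, 0, -1], [-80, 0, -130, 0, 0, 0, -1], [-80, 0, -130, 0, 0, 0, -1]]
  ]
}}

```text
clock: 39.83
position: [491.6, 192.0, 211.0]
tcp_rot: [-2.142, -2.297, 0.0]
wrist_force: [0.2, -0.7, -0.5]
width: 0.999
```

```bash
python3 - <<'E'
from h import *
s=st(); g=snap('wrist','w27');h=snap('scene','s27');t=snap('top','t27');crop('w27',220,60,110,120,6,'w27c');crop('s27',345,225,110,90,7,'s27c')
u=atz(g,272,110,136,True)
for z in(136,78): print(proj(g,(486.3,271.1,z),True))
E
```

```text
t 39.825 p [491.642  192.0096 211.0132] rv [-2.1422 -2.297   0.0003] F [ 0.2444 -0.7493 -0.4708] M [-0.044   0.0505  0.0102] w 0.9988812810624907 q [0.2268 0.3646 1.5488 0.0005 1.2288 0.1569]
[273.0422 104.4056]
[272.9882 105.6113]
```

View pics/w27c.png

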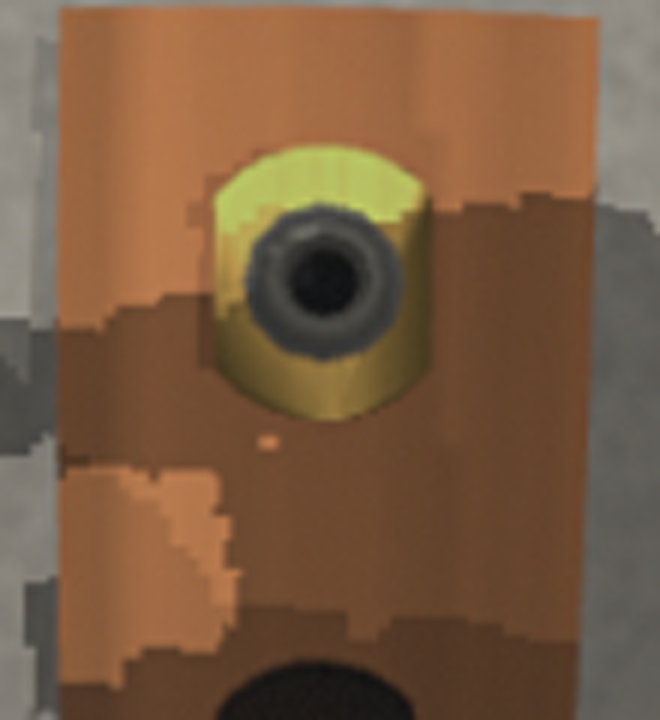

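View pics/s27.png

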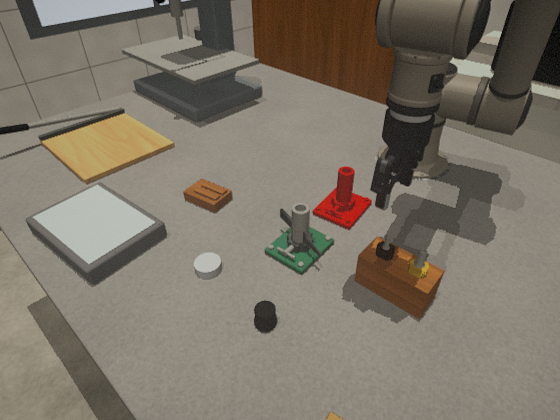

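View pics/s27c.png

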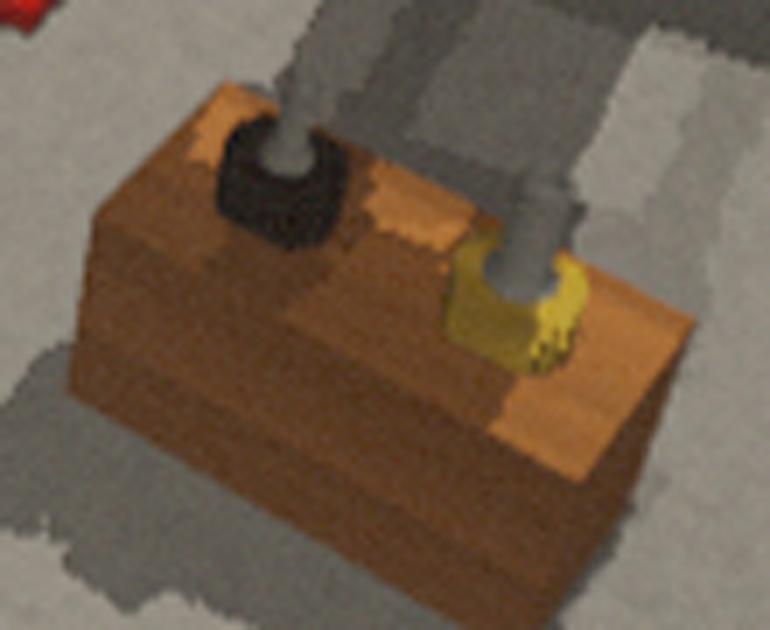

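The close view shows the drill upright and seated. The collar sits at the same pixels as at the start, (515,300) in the s27c crop against (515,300) in c4. The tube top is at (273.5,106) in the wrist image, against a prediction of (273,104.4). The spare, tin (208,265) and loupe (265,315) are where they were, and the gripper is clear.

```bash
python3 - <<'E'
from h import *
st(); print(ctrl.sign_off())
E
```

```text
t 39.975 p [491.5765 192.18   211.0184] rv [-2.1411 -2.2984  0.0006] F [-0.7154 -0.3444  0.4374] M [ 0.0221 -0.018  -0.0211] w 1.0016575569561532 q [0.2273 0.3646 1.5488 0.0002 1.2288 0.1564]
the job is handed in; nothing more can be done
None
```

The job is handed in at about 40 s of the 72 s allowed; the hand-in gave no verdict.

- **Wringing:** The slot sits at about 76.4°, read through the bore. The tang dropped in on the first try, and to-and-fro turns with up to about 17 N (read at the end of each move) brought the collar down. The wrist view put the gap at the rim at 0–0.5 mm before I let go, and nothing showed a change after.
- **Driving out:** I drove the drift to about 78 mm past the axis with the fingers on the drift only. The push fell to about zero near 68 mm, and the drill stood about 7–8 mm proud by the scene view. The drift stayed level in the slot. I did not measure the drift-to-drill contact force directly.
- **Back in the block:** The brass drill is back in its own hole, upright. Its tube top measured 0.6 mm above nominal height, with no more than about 1 mm of sideways offset.
- **Left alone:** The spare drill, eyepiece and tin look unmoved in the pictures, and the gripper is clear of everything.

The first small side contact in the sleeve (about 2.7 N) and a brief side load in the block (about 4 N) were both corrected. The taper first took load with the collar about 5 mm up, not the stated 7 mm. The view of the collar on the rim and the height reading both still agreed that it was home.

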